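# Tip the coasters out of their dock and put them away in stacked totes

## Robot

A 7-joint arm with a two-finger parallel gripper is mounted at the origin on a cart in front of the work surface, level with it; the furniture and walls round the work are solid. World frame = base frame: x ahead of the robot, y to its left, z up, the work surface at z = 0. Lengths are in m, angles in degrees, forces in N, time in s.
With the tool pointing down it reaches from about 0.375 to 0.925 m from the base axis. Payload 3.1 kg.
Tool frame: the origin (TCP) lies midway between the tips of the shut fingers; the grasp point (between the pads) lies 19 mm behind it; z points along the fingers, y is the line along which they close (so a half turn about z gives the same grasp; the last joint's range is limited). The gripper opens to 85 mm and grips with 20 to 120 N. Pads are 22 mm wide; open, the fingers measure 114 mm over their backs; the gripper's body (76 mm by 85 mm) begins 54 mm behind the grasp point. The pads swing forward as they close: fully open they stand 13 mm farther back than shut.
Start: joints at [69.97, 21.939, 2.515, 91.553, -1.026, 66.532, -2.859], TCP at [0.162, -0.629, 0.231] pointing down, gripper open.
Joint ranges: [-149.38, 149.38], [-23.57, 123.04], [-84.95, 90], [0, 143.3], [-89.99, 269.99], [3.08, 112.72], [-163.45, 163.45]. Speed limits (degrees/s): [159.86, 159.86, 180, 180, 180, 180, 180].

## Interface

Orientations are given as a 3x3 rotation matrix whose columns are the frame's x, y, z axes.
In Python, from cell import get_obs, grab_frame, close_job gives the robot as it stands.
- The arm moves only by the shell command python3 -m creep 'ROWS'. ROWS is JSON, a list of rows, each a list of 3 entries, a list of its own where there are three numbers: the turn, a rotation vector about the tool's x, y, z in units of 2 pi rad (1.0 is 2 pi rad), then the shift along the tool's x, y, z in units of 0.75 m (1.0 is 0.75 m), then the closure, from -1 (fully open) to 1 (shut). In form: [[[wx, wy, wz], [x, y, z], grip], ...]. A call has 1 to 20 rows; each row is the pose to reach, as a shift and turn from the pose commanded when the call began, along the tool's axes at that moment, turning the shorter way round; what a row does not reach only later rows make up. A row lasts 1/10 s, in which the tool goes at most 50 mm and 8.59 degrees, less where a joint would pass 70% of its speed; a pose out of reach is approached as far as the arm can. A call with a number of a shift or a turn outside -1 to 1 is refused whole. A call with a gripper value outside its range is refused whole. The fingers move at their own pace and stop on an object; the grip force is fixed at half the most. Time passes only in rows, so rows that repeat a pose let the fingers close. It gives the time, the measured TCP pose, the force, the opening and the grip force at its end, in the units of the state.
- get_obs(): the state, without advancing time (a new reading comes with each control period).
- grab_frame(name): name is "scene" or "top" or "wrist"; returns a dict with "image" (420x560x3 uint8, red, green, blue), "K" (3x3 intrinsics, pixels), "xyz" and "rotation" of the camera in the world; the wrist camera has in their place "hand_eye" (4x4, takes a point from camera to tool coordinates, whose origin is the TCP and whose axes are the flange's). Camera axes: x right, y down, z forward; pixel columns grow to the right and rows downward; lengths in m; the calibration is good to about 2 mm. A picture is of the moment at which its call begins: read the wrist's pose just before it. There is no depth.
- close_job(): hands the job in; it is judged then, once.
The state is a dict: "time_s": time; "joint_positions": joint angles; "qvel": joint speeds; "joint_efforts": joint torques, N m; "position": TCP position; "tcp_rot": TCP orientation; "contact_force": force on the tool from outside, world axes, zero at the start; "moment": the same for the moment, N m; "grip_width": finger opening in m; "finger_force": force on a finger pad.
Only numpy, scipy, OpenCV 4.12 (cv2) and the standard library are available. Lean on these libraries where they do the work, as an engineer would, in place of code of your own. Each camera call takes 0.05 s, during which the arm holds its last target. There are 200 camera calls.

## Task

Put the coasters away: tip each coaster up out of the wooden dock by pressing its outer end down, and lay them all in the deep tote. Then set the shallow tote on top of the deep one, turned the way round in which it stands level on the stacking shoulders instead of nesting down onto the coasters. Leave the tin, the mug and the spice jar where they are.

Things in the scene. Friction and masses are not known exactly. Their poses are not given: they have to be found in the camera images.
- dock: Wooden coaster dock 217 x 212 x 32 mm, fixed; origin: centre of underside, z up. Three lanes 51 mm wide along x at y = -66, 0, +66, bars 15 wide between, open at both ends of the block; a 14 mm bar at x = 0 parts each into two pockets (six). Coaster centres at x = +-46.5, tops flush with the bars, gap 1.5; beyond a coaster's outer end 24 mm of lane is free for a finger.
- coaster_0: Marble coaster 76 x 48 x 9 mm (x, y, z), about 90 g; origin: centre of underside, z up. If present it starts flush in the dock's pocket at x = +46.5, y = -66 mm, its +x toward the dock's middle. 3 to 8 N straight down on its outer (-x) end tips it: the inner end rises to about 18 mm above the bars and stays up by itself.
- coaster_1: Marble coaster 76 x 48 x 9 mm (x, y, z), about 90 g; origin: centre of underside, z up. If present it starts flush in the dock's pocket at x = +46.5, y = +0 mm, its +x toward the dock's middle. 3 to 8 N straight down on its outer (-x) end tips it: the inner end rises to about 18 mm above the bars and stays up by itself.
- coaster_2: Marble coaster 76 x 48 x 9 mm (x, y, z), about 90 g; origin: centre of underside, z up. If present it starts flush in the dock's pocket at x = +46.5, y = +66 mm, its +x toward the dock's middle. 3 to 8 N straight down on its outer (-x) end tips it: the inner end rises to about 18 mm above the bars and stays up by itself.
- coaster_3: Marble coaster 76 x 48 x 9 mm (x, y, z), about 90 g; origin: centre of underside, z up. If present it starts flush in the dock's pocket at x = -46.5, y = -66 mm, its +x toward the dock's middle. 3 to 8 N straight down on its outer (-x) end tips it: the inner end rises to about 18 mm above the bars and stays up by itself.
- coaster_4: Marble coaster 76 x 48 x 9 mm (x, y, z), about 90 g; origin: centre of underside, z up. If present it starts flush in the dock's pocket at x = -46.5, y = +0 mm, its +x toward the dock's middle. 3 to 8 N straight down on its outer (-x) end tips it: the inner end rises to about 18 mm above the bars and stays up by itself.
- coaster_5: Marble coaster 76 x 48 x 9 mm (x, y, z), about 90 g; origin: centre of underside, z up. If present it starts flush in the dock's pocket at x = -46.5, y = +66 mm, its +x toward the dock's middle. 3 to 8 N straight down on its outer (-x) end tips it: the inner end rises to about 18 mm above the bars and stays up by itself.
- cradle_0 (a joint): tipping angle (rad) of the cradle under coaster_0: 0 level, 0.42 fully tipped (end stop), when the pressed end has sunk 12 mm. Hinge along the dock's y at x = +54.5, z = 21 mm of the dock, stiff: it stays where it is left. An empty cradle need not be put back.
- cradle_1 (a joint): tipping angle (rad) of the cradle under coaster_1: 0 level, 0.42 fully tipped (end stop), when the pressed end has sunk 12 mm. Hinge along the dock's y at x = +54.5, z = 21 mm of the dock, stiff: it stays where it is left. An empty cradle need not be put back.
- cradle_2 (a joint): tipping angle (rad) of the cradle under coaster_2: 0 level, 0.42 fully tipped (end stop), when the pressed end has sunk 12 mm. Hinge along the dock's y at x = +54.5, z = 21 mm of the dock, stiff: it stays where it is left. An empty cradle need not be put back.
- cradle_3 (a joint): tipping angle (rad) of the cradle under coaster_3: 0 level, 0.42 fully tipped (end stop), when the pressed end has sunk 12 mm. Hinge along the dock's y at x = -54.5, z = 21 mm of the dock, stiff: it stays where it is left. An empty cradle need not be put back.
- cradle_4 (a joint): tipping angle (rad) of the cradle under coaster_4: 0 level, 0.42 fully tipped (end stop), when the pressed end has sunk 12 mm. Hinge along the dock's y at x = -54.5, z = 21 mm of the dock, stiff: it stays where it is left. An empty cradle need not be put back.
- cradle_5 (a joint): tipping angle (rad) of the cradle under coaster_5: 0 level, 0.42 fully tipped (end stop), when the pressed end has sunk 12 mm. Hinge along the dock's y at x = -54.5, z = 21 mm of the dock, stiff: it stays where it is left. An empty cradle need not be put back.
- tote_a: DEEP grey stack-nest tote: 80 mm high, 168 x 132 mm over the rim, 146 x 110 at the foot, inside 156 x 120 at the mouth; walls lean out; walls, floor 4 thick. Origin: centre of underside, z up, x lengthwise. In each end wall two channels at y = +38 and -15 (same at both ends), 24 wide at the foot; inside, posts (faces x = +-50 at floor, +-62 on top). About 0.6 kg.
- shoulder (a point): A point on one of the deep tote's four stacking shoulders, at its x = +70, y = +38, z = 68 mm: the flat tops, 12 mm below the rim, of the posts inside its end walls (x = +-62 to the wall, y = +38 and -15 mm, 12 mm wide).
- tote_b: SHALLOW grey stack-nest tote: 50 mm high, 168 x 132 mm over the rim, 146 x 110 at the foot, inside 156 x 120 at the mouth; walls lean out; walls, floor 4 thick. Origin: centre of underside, z up, x lengthwise. In each end wall two channels at y = +38 and -15 (same at both ends), 24 wide at the foot; inside, posts (faces x = +-50 at floor, +-62 on top). About 0.16 kg.
- tab (a point): Middle of the shallow tote's grip tab at its +y, at the rim (y = +65, z = 50 mm); the same at -y. Both totes have these solid tabs in the middle of the long walls: 50 mm long, 10 mm thick (y = 60 to 70 mm), 24 mm deep from the rim. The tote can be carried by pinching one tab from above.
- foot (a point): Centre of the shallow tote's underside. With its +x turned against the deep one's (half turn): the foot enters the deep mouth with 5 mm play each way, the end walls land on the four shoulders, underside 68 mm above the deep one's. Same way round: the channels pass the shoulders, it sinks 10 mm or more deeper (nests).
- tin: bystander: a food tin, 75 mm across, 58 mm high; origin at the centre of its underside
- mug: bystander: a green mug, 86 x 118 x 96 mm; origin at the centre of its underside
- spice_jar: bystander: a spice jar, 41 mm across, 105 mm high; origin at the centre of its underside
Mind the look-alikes: they are no part of the job. What is shaped like the coaster_2 but blue or orange is not meant.

How it is judged (in metres and radians):
On the way, in this order (a step that is already met when the one before it is completed fails the run):
1. all coasters lie in the deep tote (x of coaster_0 in the frame of tote_a between -0.06 and 0.06 m and y of coaster_0 in the frame of tote_a between -0.05 and 0.05 m and z of coaster_0 in the frame of tote_a between -0.002 and 0.062 m and x of coaster_1 in the frame of tote_a between -0.06 and 0.06 m and y of coaster_1 in the frame of tote_a between -0.05 and 0.05 m and z of coaster_1 in the frame of tote_a between -0.002 and 0.062 m and x of coaster_2 in the frame of tote_a between -0.06 and 0.06 m and y of coaster_2 in the frame of tote_a between -0.05 and 0.05 m and z of coaster_2 in the frame of tote_a between -0.002 and 0.062 m and x of coaster_3 in the frame of tote_a between -0.06 and 0.06 m and y of coaster_3 in the frame of tote_a between -0.05 and 0.05 m and z of coaster_3 in the frame of tote_a between -0.002 and 0.062 m and x of coaster_4 in the frame of tote_a between -0.06 and 0.06 m and y of coaster_4 in the frame of tote_a between -0.05 and 0.05 m and z of coaster_4 in the frame of tote_a between -0.002 and 0.062 m and x of coaster_5 in the frame of tote_a between -0.06 and 0.06 m and y of coaster_5 in the frame of tote_a between -0.05 and 0.05 m and z of coaster_5 in the frame of tote_a between -0.002 and 0.062 m), for 0.2 s.
2. the shallow tote stands on the shoulders of the deep one (z of tote_b in the frame of tote_a between 0.063 and 0.073 m and horizontal distance between tote_b and tote_a below 0.012 m and angle between the z axis of tote_b and the z axis of tote_a, either way round below 0.07 rad and angle between the x axis of tote_b and the x axis of tote_a, either way round below 0.15 rad and y of tab in the frame of tote_a below -0.04 m), for 0.2 s.
At the end, for the whole second after the job is handed in: Every coaster lies in the deep tote, below its shoulders; the shallow tote stands on those shoulders (underside 63 to 73 mm above the deep one's, centres within 12 mm, level within 0.07 rad, turned half round within 0.15 rad); the deep tote stands upright on the worktop; all at rest (all of step 1 and all of step 2 and linear speed of each of coaster_0, coaster_1, coaster_2, coaster_3, coaster_4, coaster_5, tote_a, tote_b below 0.02 m/s and angle between tote_a's own z axis and vertical below 0.1 rad and height (world z) of tote_a below 0.01 m); the robot touches nothing.
It fails at once if the tin is moved more than 4 cm or tipped (distance of tin from where it was at the start of the episode above 0.04 m or angle between tin's own z axis and vertical above 0.4 rad).
It fails at once if the mug is moved more than 4 cm or tipped (distance of mug from where it was at the start of the episode above 0.04 m or angle between mug's own z axis and vertical above 0.4 rad).
It fails at once if the spice jar is moved more than 4 cm or tipped (distance of spice_jar from where it was at the start of the episode above 0.04 m or angle between spice_jar's own z axis and vertical above 0.4 rad).
Of coaster_0, coaster_1, coaster_2, coaster_3, coaster_4, coaster_5 only 4 to 6 are there at a start; the rules pass over those that are not, and their reading is None.
At some moment in a run one of tote_b may be knocked a few centimetres aside while the robot is not near it.
Once in a run the grip may slacken for a moment while it holds something.
It also fails if it takes over 210 s, if anything falls off the work surface, if the arm or the gripper's body presses on something with over 40 N, if the wrist force passes 120 N, or if a joint passes its speed limit or range.

## Working session

There is one attempt and no reset: what is moved stays moved. The work goes in short steps, Python scripts to look and compute and a shell command to move; the robot and the scene stay as the last step left them, time stands still between calls to the robot, and variables do not carry over. Pictures are saved under pics/ and viewed, at most 14 in all, crops included, and the job is handed in when it is done.

```bash
ls; mkdir -p pics; python3 - <<'E'
from cell import *
import cv2,json
for n in("scene","top","wrist"):
    f=grab_frame(n); cv2.imwrite(f"pics/{n}0.png",f["image"][:,:,::-1])
    print(n,{k:(v.tolist() if hasattr(v,'tolist') else v) for k,v in f.items() if k!="image"})
print(get_obs())
E
```

```text
pics
scene {'K': [[418.09570198774867, 0.0, 276.36144785746546], [0.0, 418.09570198774867, 212.8475108713324], [0.0, 0.0, 1.0]], 'xyz': [0.198422452615405, -0.3246209507005008, 0.8202960034389822], 'rotation': [[0.8059009951662204, -0.46866825670387713, 0.36176463501597905], [-0.5917360828175473, -0.617708605301896, 0.5179618588542321], [-0.01928715328504269, -0.631495165535046, -0.775139898098417]]}
top {'K': [[431.3214013834575, 0.0, 288.21613144827614], [0.0, 431.3214013834575, 216.5937875865111], [0.0, 0.0, 1.0]], 'xyz': [0.5086266500031876, 0.19227981135654282, 1.2988996451524089], 'rotation': [[0.002426320050323593, -0.9989085315338657, 0.046646099513994704], [-0.9998004689941956, -0.003348089817405579, -0.01969295542983294], [0.01982763652078079, -0.04658901075823228, -0.9987173418473163]]}
wrist {'K': [[352.0375634924708, 0.0, 280.1004597564785], [0.0, 352.0375634924708, 208.34469246721798], [0.0, 0.0, 1.0]], 'hand_eye': [[-0.00015929324148482982, -0.9605292420601995, -0.2781789887337281, 0.07099533817846174], [0.9999997524006853, -0.000343680029479179, 0.0006140705197062508,
[... 280 characters left out ...]
, 'qvel': array([ 0.0104155 , -0.14278816, -0.00045552, -0.28954994, -0.0005991 ,
        0.09222558,  0.04707808]), 'joint_efforts': array([ 1.95823959e-03, -4.34055197e+01,  1.02686528e+00, -2.49980110e+01,
        1.07485065e-02,  7.26468148e-03, -1.01261506e-05]), 'position': array([ 0.16178666, -0.62877999,  0.23017795]), 'tcp_rot': array([[ 9.68444610e-01,  2.49228149e-01, -6.05563361e-04],
       [ 2.49228870e-01, -9.68442535e-01,  2.00675904e-03],
       [-8.63124763e-05, -2.09435884e-03, -9.99997803e-01]]), 'contact_force': array([-0.46214899,  0.09216493, -0.31179534]), 'moment': array([-0.01920877,  0.05657033, -0.0118183 ]), 'finger_force': 0.0, 'grip_width': 0.08543560175294063}
```

View pics/top0.png

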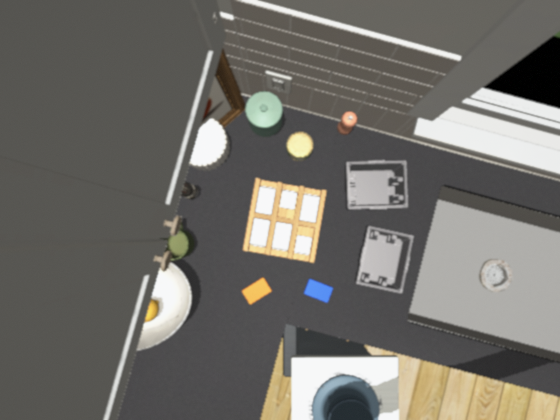

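View pics/scene0.png

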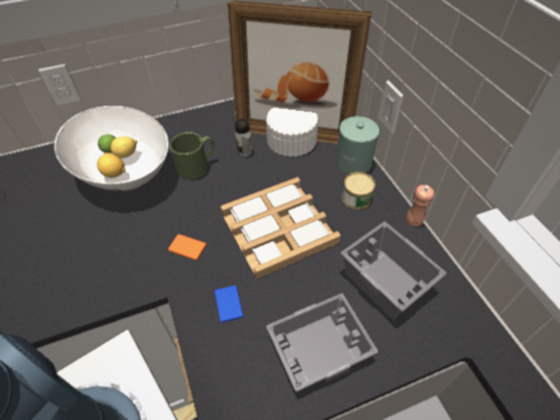

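```bash
python3 - <<'E'
import cv2,numpy as np
a=cv2.imread("pics/top0.png")[150:300,235:420]; b=cv2.imread("pics/scene0.png")[165:395,210:450]
cv2.imwrite("pics/c1.png",np.hstack([cv2.resize(a,None,fx=2.3,fy=2.3,interpolation=2)[:345],cv2.resize(b,(360,345),interpolation=2)]))
E
```

```text
(no output)
```

View pics/c1.png

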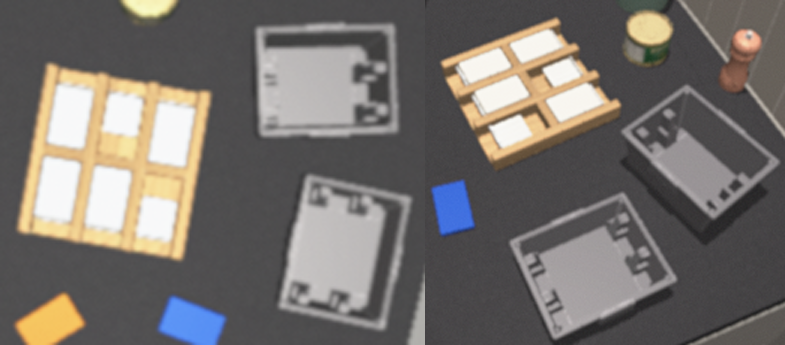

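The top view shows the dock near (285,220), with pockets (288,200) and (303,243) looking shorter, so probably empty cradles. The totes are near (377,185), which looks deep, and (384,260). The tin is at (300,145) and the jar at (348,120).

```bash
cat > h.py <<'E'
import numpy as np,cv2,json
from cell import *
def snap(n,name):
    o=get_obs(); f=grab_frame(n); cv2.imwrite(f"pics/{name}.png",f["image"][:,:,::-1])
    if n=="wrist":
        T=np.eye(4);T[:3,:3]=o["tcp_rot"];T[:3,3]=o["position"];T=T@np.array(f["hand_eye"]);R,t=T[:3,:3],T[:3,3]
    else: R,t=np.array(f["rotation"]),np.array(f["xyz"])
    c=dict(K=np.array(f["K"]).tolist(),R=R.tolist(),t=t.tolist());json.dump(c,open(f"pics/{name}.json","w"));return f["image"],c
def load(name): return cv2.imread(f"pics/{name}.png"),json.load(open(f"pics/{name}.json"))
def ray(c,p): 
    d=np.array(c["R"])@np.linalg.solve(np.array(c["K"]),[p[0],p[1],1.]);return np.array(c["t"]),d/np.linalg.norm(d)
def plane(c,p,z):
    t,d=ray(c,p);return t+d*(z-t[2])/d[2]
def tri(obs): # [(c,p),...]
    A=np.zeros((3,3));b=np.zeros(3);L=[]
    for c,p in obs:
        t,d=ray(c,p);P=np.eye(3)-np.outer(d,d);A+=P;b+=P@t;L.append((P,t))
    x=np.linalg.solve(A,b);return x,max(np.linalg.norm(P@(x-t)) for P,t in L)
def proj(c,X):
    q=np.array(c["K"])@(np.array(c["R"]).T@(np.array(X)-c["t"]));return q[:2]/q[2]
def rows(target,yaw=None,tilt=0):
    """shift (units) and turn (units) from the present pose to world target; yaw = world angle of tool x"""
    o=get_obs();R=o["tcp_rot"];s=R.T@(np.array(target)-o["position"])/0.75
    print("shift",s.round(4),"dist",round(float(np.linalg.norm(s)*.75),3),end=" ")
    if yaw is not None:
        y=np.deg2rad(yaw);G=np.array([[np.cos(y),np.sin(y),0],[np.sin(y),-np.cos(y),0],[0,0,-1.]])
        from scipy.spatial.transform import Rotation as Ro
        print("turn",(Ro.from_matrix(R.T@G).as_rotvec()/2/np.pi).round(4),end="")
    print()
E
python3 - <<'E'
from h import *
snap("top","t1");snap("scene","s1")
_,c=load("t1")
for n,p,z in [("dock",(285,220),.03),("totA",(377,185),.0),("totB",(384,260),.0),("tin",(300,145),.058),("jar",(348,120),.1),("mug",(178,245),.09)]: print(n,plane(c,p,z).round(3))
# dock mask: wood hue in both views
for n in("t1","s1"):
    im,c=load(n);hsv=cv2.cvtColor(im,cv2.COLOR_BGR2HSV)
    m=cv2.inRange(hsv,(8,70,110),(25,220,255)); w=cv2.inRange(hsv,(0,0,200),(180,40,255))
    k,_=cv2.findContours(m,0,2)
    for q in sorted(k,key=cv2.contourArea)[-5:]: print(n,cv2.contourArea(q),np.round(cv2.minAreaRect(q),1) if 0 else cv2.minAreaRect(q))
x=plane(load("t1")[1],(330,225),.03);x[2]=.36
rows(x,-7);print(get_obs()["joint_positions"].round(1))
E
```

```text
dock [0.558 0.177 0.03 ]
totA [ 0.666 -0.103  0.   ]
totB [ 0.439 -0.122  0.   ]
tin [0.775 0.134 0.058]
jar [0.838 0.001 0.1  ]
mug [0.485 0.475 0.09 ]
t1 203.5 ((349.0, 119.0), (16.0, 16.0), 90.0)
t1 473.0 ((256.1741638183594, 290.5786437988281), (18.337963104248047, 27.877946853637695), 57.9946174621582)
t1 1269.5 ((274.9999694824219, 378.4999694824219), (80.99998474121094, 29.999996185302734), 90.0)
t1 5332.0 ((284.30035400390625, 219.9647674560547), (73.91668701171875, 75.13318634033203), 10.007979393005371)
t1 5871.5 ((482.5, 389.5), (59.0, 153.0), 90.0)
s1 544.0 ((359.1000061035156, 183.30001831054688), (29.96331024169922, 23.702320098876953), 26.56505012512207)
s1 597.5 ((186.4499969482422, 246.15000915527344), (34.46882247924805, 20.238576889038086), 18.43494987487793)
s1 787.5 ((115.35213470458984, 155.310546875), (28.24663543701172, 45.40098571777344), 25.463346481323242)
s1 1183.5 ((290.52716064453125, 82.42985534667969), (29.50396156311035, 71.91989135742188), 66.1612548828125)
s1 3588.5 ((280.63702392578125, 223.19863891601562), (76.89603424072266, 103.58141326904297), 69.44395446777344)
shift [ 0.7164 -0.7424 -0.1716] dist 0.784 turn [-0.0002  0.      0.0595]
[70.  22.   2.5 91.6 -1.  66.5 -2.9]
```

```bash
python3 -m creep '[[[0,0,0.06],[0.857,-0.88,-0.06],-1],[[0,0,0.06],[0.857,-0.88,-0.06],-1],[[0,0,0.06],[0.857,-0.88,-0.06],-1],[[0,0,0.06],[0.857,-0.88,-0.06],-1],[[0,0,0.06],[0.857,-0.88,-0.06],-1],[[0,0,0.06],[0.857,-0.88,-0.06],-1],[[0,0,0.06],[0.857,-0.88,-0.06],-1],[[0,0,0.06],[0.857,-0.88,-0.06],-1],[[0,0,0.06],[0.857,-0.88,-0.06],-1],[[0,0,0.06],[0.857,-0.88,-0.06],-1],[[0,0,0.06],[0.857,-0.88,-0.06],-1],[[0,0,0.06],[0.857,-0.88,-0.06],-1],[[0,0,0.06],[0.857,-0.88,-0.06],-1],[[0,0,0.06],[0.857,-0.88,-0.06],-1],[[0,0,0.06],[0.857,-0.88,-0.06],-1],[[0,0,0.06],[0.857,-0.88,-0.06],-1],[[0,0,0.06],[0.857,-0.88,-0.06],-1],[[0,0,0.06],[0.857,-0.88,-0.06],-1],[[0,0,0.06],[0.857,-0.88,-0.06],-1],[[0,0,0.06],[0.857,-0.88,-0.06],-1]]'
python3 - <<'E'
from h import *
o=get_obs();print(o["time_s"],o["position"],o["joint_positions"].round(1),np.abs(o["qvel"]).max())
im,c=snap("wrist","w1")
E
```

```text
time_s: 2.25
position: [0.62, 0.1757, 0.2761]
tcp_rot: [[0.993, -0.118, -0.0], [-0.118, -0.993, 0.004], [-0.001, -0.004, -1.0]]
contact_force: [-0.1, 0.1, -0.1]
grip_width: 0.0858
finger_force: 0.0
2.25 [0.61997708 0.17568057 0.2760737 ] [   5.9   22.8  -32.9   88.1   12.5   72.7 -125.4] 2.9455560277789457
```

View pics/w1.png

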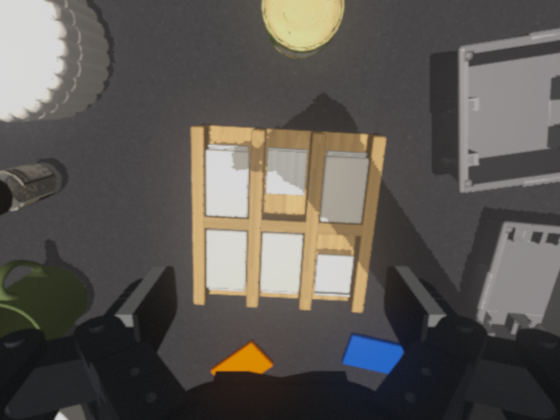

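Wrist view: four white coasters, at (228,180), (345,187), (226,260) and (281,263). The pockets at (286,172) and (334,272) show only the shorter cradles, so they are empty. Next I move sideways for a second view that includes the totes.

```bash
python3 -m creep '[[[0,0,0],[0.03,0.3,0],-1],[[0,0,0],[0.03,0.3,0],-1],[[0,0,0],[0.03,0.3,0],-1],[[0,0,0],[0.03,0.3,0],-1],[[0,0,0],[0.03,0.3,0],-1],[[0,0,0],[0.03,0.3,0],-1],[[0,0,0],[0.03,0.3,0],-1],[[0,0,0],[0.03,0.3,0],-1]]'
python3 - <<'E'
from h import *
o=get_obs();print(o["time_s"],o["position"],o["joint_positions"].round(1),np.abs(o["qvel"]).max())
im,c=snap("wrist","w2")
for n in("w1","w2"):
    im,c=load(n);hsv=cv2.cvtColor(im,cv2.COLOR_BGR2HSV)
    m=cv2.inRange(hsv,(5,60,60),(25,255,255))
    k,_=cv2.findContours(m,0,2); q=max(k,key=cv2.contourArea);h=cv2.convexHull(q)
    for e in range(3,20):
        a=cv2.approxPolyDP(h,e,True)
        if len(a)<=4: break
    print(n,cv2.contourArea(h),a.reshape(-1,2).tolist())
E
```

```text
time_s: 3.1
position: [0.6137, -0.0546, 0.2764]
tcp_rot: [[0.992, -0.123, -0.0], [-0.123, -0.992, 0.001], [-0.0, -0.001, -1.0]]
contact_force: [-0.2, 0.5, -0.0]
grip_width: 0.0851
finger_force: 0.0
3.1 [ 0.613731   -0.0546445   0.27644087] [  24.1   18.8  -28.2   92.3    9.2   71.3 -102.9] 1.0819317723557187
w1 33331.0 [[191, 126], [386, 137], [362, 312], [193, 303]]
w2 32197.0 [[0, 145], [183, 154], [180, 327], [12, 319]]
```

View pics/w2.png

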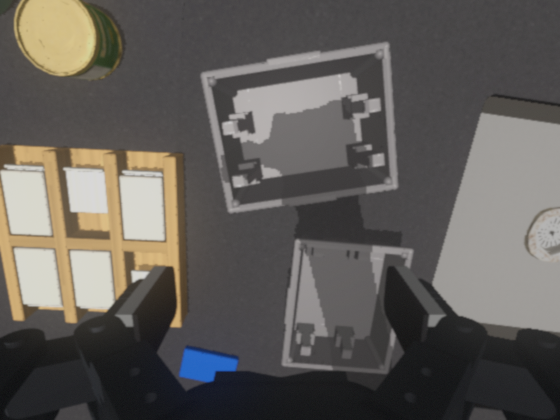

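```bash
python3 - <<'E'
from h import *
im1,c1=load("w1");im2,c2=load("w2");_,ct=load("t1")
def quad(m,lo,near=None,conv=True):
    k,_=cv2.findContours(m,0,2);out=[]
    for q in k:
        if cv2.contourArea(q)>lo: out.append(cv2.minAreaRect(q))
    return out
W={}
for n,im,c in(("w1",im1,c1),("w2",im2,c2)):
    h=cv2.cvtColor(im,cv2.COLOR_BGR2HSV)
    m=cv2.morphologyEx(cv2.inRange(h,(0,0,105),(180,50,255)),cv2.MORPH_OPEN,np.ones((3,3)))
    wood=cv2.inRange(h,(5,60,60),(25,255,255));k,_=cv2.findContours(wood,0,2)
    hull=cv2.convexHull(max(k,key=cv2.contourArea));z=np.zeros_like(m);cv2.fillConvexPoly(z,hull,255)
    for r in quad(m&z,700):
        b=np.array([plane(c,p,.032) for p in cv2.boxPoints(r)]);s=[np.linalg.norm(b[i]-b[i-1])*1e3 for i in(1,2)]
        e=b[1]-b[0] if s[0]>s[1] else b[2]-b[1]
        print(n,np.round(r[0],1),"world",plane(c,r[0],.032).round(4),"size",np.round(s,1),"yaw",round(np.degrees(np.arctan2(e[1],e[0])),1))
# totes
h=cv2.cvtColor(im2,cv2.COLOR_BGR2HSV);m=cv2.inRange(h,(0,0,75),(180,60,255));m=cv2.morphologyEx(m,cv2.MORPH_CLOSE,np.ones((3,3)))
k,_=cv2.findContours(m,0,2)
for q in k:
    if cv2.contourArea(q)<4000 and cv2.contourArea(cv2.convexHull(q))<6000: continue
    hu=cv2.convexHull(q);e=3
    while len(cv2.approxPolyDP(hu,e,True))>4:e+=.5
    a=cv2.approxPolyDP(hu,e,True).reshape(-1,2)
    for z in(.08,.05):
        b=np.array([plane(c2,p,z) for p in a]);print("tote?",e,a.tolist(),z,"sides",[round(float(np.linalg.norm(b[i]-b[i-1])*1e3),1) for i in range(len(b))],"ctr",b.mean(0).round(4))
E
```

```text
w1 [333.6 274.9] world [0.4882 0.1278 0.032 ] size [54.8 45.4] yaw -7.8
w1 [280.8 262.6] world [0.5117 0.1893 0.032 ] size [79. 48.] yaw -10.3
w1 [226.  259.5] world [0.5234 0.2538 0.032 ] size [46.6 79.3] yaw 171.7
w1 [344.2 186.8] world [0.5957 0.1077 0.032 ] size [82.4 47.9] yaw -9.4
w1 [285.8 171. ] world [0.6212 0.1708 0.032 ] size [51.6 42.8] yaw -10.4
w1 [226.5 180.5] world [0.6183 0.2379 0.032 ] size [46.7 83.2] yaw 171.8
w2 [ 92.2 278.7] world [0.5126 0.1888 0.032 ] size [49.1 82. ] yaw 170.4
w2 [ 37.6 276.6] world [0.5235 0.2537 0.032 ] size [49.6 85.7] yaw 170.1
w2 [141.7 205.1] world [0.5961 0.1076 0.032 ] size [48.6 85.1] yaw 170.2
w2 [ 85.  189.5] world [0.6218 0.1668 0.032 ] size [48.7 52.5] yaw 165.1
w2 [ 25.4 199.8] world [0.6185 0.2373 0.032 ] size [49.7 89.1] yaw 170.0
tote? 66.0 [[0, 16], [559, 108], [559, 335], [187, 386]] 0.08 sides [412.6, 506.7, 250.2, 427.2] ctr [ 0.5564 -0.1018  0.08  ]
tote? 66.0 [[0, 16], [559, 108], [559, 335], [187, 386]] 0.05 sides [449.1, 551.5, 272.4, 465.0] ctr [ 0.5451 -0.1053  0.05  ]
```

```bash
cat >> h.py <<'E'
def quadfit(name,picks,z,win=5):
    im,c=load(name);g=cv2.cvtColor(im,cv2.COLOR_BGR2GRAY)
    p=cv2.cornerSubPix(g,np.float32(picks).reshape(-1,1,2),(win,win),(-1,-1),(3,30,.01)).reshape(-1,2)
    b=np.array([plane(c,q,z) for q in p]);s=[float(np.linalg.norm(b[i]-b[i-1])*1e3) for i in range(4)]
    L=(b[1]-b[0])+(b[2]-b[3])
    print(name,z,p.round(1).tolist(),"sides",np.round(s,1),"ctr",b.mean(0).round(4),"yaw01",round(float(np.degrees(np.arctan2(L[1],L[0]))),1));return p,b
E
python3 - <<'E'
from h import *
A=[(388,43),(203,73),(231,212),(396,188)]
p,_=quadfit("w2",A,.08);
# same corners in top view (project), triangulate
_,c2=load("w2");im,ct=load("t1")
g=cv2.cvtColor(im,cv2.COLOR_BGR2GRAY)
q=np.float32([proj(ct,plane(c2,x,.08)) for x in p]);print(q.round(1).tolist())
q2=cv2.cornerSubPix(g,q.reshape(-1,1,2).copy(),(3,3),(-1,-1),(3,30,.01)).reshape(-1,2)
for a,b in zip(p,q2): print(b.round(1),tri([(c2,a),(ct,b)]))
B=[(297,241),(283,367),(387,373),(412,247)]
for z in(.05,.08): quadfit("w2",B,z)
E
```

```text
w2 0.08 [[388.29998779296875, 42.0], [200.5, 72.80000305175781], [228.39999389648438, 212.39999389648438], [396.8999938964844, 188.10000610351562]] sides [133.5 169.2 133.1 169.1] ctr [ 0.6575 -0.0811  0.08  ] yaw01 91.5
[[404.3999938964844, 160.8000030517578], [345.5, 162.10000610351562], [346.8999938964844, 208.60000610351562], [406.1000061035156, 207.39999389648438]]
[405.8 160.1] (array([ 0.72268536, -0.15658967,  0.11154317]), np.float64(0.0019643204946137604))
[346.1 161.4] (array([0.7219596 , 0.00416638, 0.08570353]), np.float64(0.0008335420403001138))
[347.8 208.4] (array([5.89472656e-01, 3.58413430e-04, 8.43140322e-02]), np.float64(0.000685162198163688))
[407.5 206.8] (array([ 0.59421672, -0.16791507,  0.08493153]), np.float64(0.0019895542153764464))
w2 0.05 [[296.3999938964844, 238.1999969482422], [281.3999938964844, 365.1000061035156], [387.3999938964844, 373.3999938964844], [412.8999938964844, 249.10000610351562]] sides [132.4 170.5 134.5 169.7] ctr [ 0.4434 -0.1096  0.05  ] yaw01 167.7
w2 0.08 [[296.3999938964844, 238.1999969482422], [281.3999938964844, 365.1000061035156], [387.3999938964844, 373.3999938964844], [412.8999938964844, 249.10000610351562]] sides [121.6 156.7 123.5 155.9] ctr [ 0.463  -0.1057  0.08  ] yaw01 167.7
```

Tote A (the deep one) is centred at (0.6575,-0.081), its rim measures 169x133 at z=0.08, and its +x is about 91.5°. Tote B measures 170x133 at z=0.05, with +x about -12°. Dock centre is (0.560,0.181), yaw -9.7°, and the coaster tops check out at 0.032 from both views. Next: plan the first press.

```bash
cat >> h.py <<'E'
yd=np.deg2rad(-9.7);U=np.array([np.cos(yd),np.sin(yd),0]);V=np.array([-np.sin(yd),np.cos(yd),0]);D=np.array([.5598,.1808,0])
def dk(u,v,z): return D+u*U+v*V+[0,0,z]
AC=np.array([.6575,-.0811,0]);ya=np.deg2rad(91.5)
def ta(x,y,z): return AC+x*np.array([np.cos(ya),np.sin(ya),0])+y*np.array([-np.sin(ya),np.cos(ya),0])+[0,0,z]
E
python3 - <<'E'
from h import *
_,c=load("w1");
for z in(.0,.06,.09): print("ramekin right edge",plane(c,(107,75),z).round(3),"jar tip",plane(c,(62,180),z).round(3))
print(dk(.09,.066,.06)); rows(dk(.09,.066,.08),-9.7); rows(dk(.09,.066,.0215),-9.7)
E
```

```text
ramekin right edge [0.747 0.357 0.   ] jar tip [0.636 0.442 0.   ]
ramekin right edge [0.738 0.33  0.06 ] jar tip [0.644 0.402 0.06 ]
ramekin right edge [0.734 0.316 0.09 ] jar tip [0.648 0.383 0.09 ]
[0.65963361 0.23069238 0.06      ]
shift [ 0.0143 -0.3839  0.2623] dist 0.349 turn [-0.0001  0.      0.0075]
shift [ 0.0143 -0.3838  0.3403] dist 0.385 turn [-0.0001  0.      0.0075]
```

```bash
python3 -m creep '[[[0,0,0.0075],[0.0143,-0.384,0.15],1],[[0,0,0.0075],[0.0143,-0.384,0.15],1],[[0,0,0.0075],[0.0143,-0.384,0.15],1],[[0,0,0.0075],[0.0143,-0.384,0.15],1],[[0,0,0.0075],[0.0143,-0.384,0.15],1],[[0,0,0.0075],[0.0143,-0.384,0.15],1],[[0,0,0.0075],[0.0143,-0.384,0.15],1],[[0,0,0.0075],[0.0143,-0.384,0.15],1],[[0,0,0.0075],[0.0143,-0.384,0.22],1],[[0,0,0.0075],[0.0143,-0.384,0.26],1],[[0,0,0.0075],[0.0143,-0.384,0.29],1],[[0,0,0.0075],[0.0143,-0.384,0.31],1],[[0,0,0.0075],[0.0143,-0.384,0.31],1]]'
python3 - <<'E'
from h import *
o=get_obs();print(o["time_s"],o["position"],o["joint_positions"].round(1)); rows(dk(.09,.066,.0215),-9.7)
E
```

```text
time_s: 4.45
position: [0.6597, 0.2256, 0.0418]
tcp_rot: [[0.985, -0.173, -0.003], [-0.173, -0.985, -0.003], [-0.003, 0.003, -1.0]]
contact_force: [-0.2, -0.0, -0.7]
grip_width: 0.0
finger_force: 0.0
4.45 [0.6597438  0.22561404 0.04181929] [  -3.    41.5  -27.1   89.7   21.9   54.3 -137.2]
shift [-0.0012 -0.0067  0.0271] dist 0.021 turn [ 0.0005  0.0005 -0.0007]
```

```bash
python3 -m creep '[[[0,0,0],[0,-0.003,0.008],1],[[0,0,0],[0,-0.003,0.013],1],[[0,0,0],[0,-0.003,0.018],1],[[0,0,0],[0,-0.003,0.023],1],[[0,0,0],[0,-0.003,0.027],1],[[0,0,0],[0,-0.003,0.027],1],[[0,0,0],[0,-0.003,0.027],1]]'

```

```text
time_s: 5.15
position: [0.6627, 0.2305, 0.0244]
tcp_rot: [[0.985, -0.172, 0.003], [-0.172, -0.985, 0.001], [0.003, -0.001, -1.0]]
contact_force: [2.8, 0.6, 0.9]
grip_width: 0.0001
finger_force: 1.7
```

```bash
python3 -m creep '[[[0,0,0],[-0.002,0,0.003],1],[[0,0,0],[-0.002,0,0.006],1],[[0,0,0],[-0.002,0,0.006],1],[[0,0,0],[-0.002,0,0.006],1]]'
python3 -m creep '[[[0,0,0],[0,0,-0.05],1],[[0,0,0],[0,0,-0.1],1],[[0,0,0],[-0.05,0,-0.16],1],[[0,0,0],[-0.1,0,-0.16],1],[[0,0,0],[-0.1,0,-0.16],1],[[0,0,0],[-0.1,0,-0.16],1],[[0,0,0],[-0.1,0,-0.16],1]]'
python3 - <<'E'
from h import *
print(get_obs()["joint_positions"].round(1))
im,c=snap("wrist","w3"); rows(dk(.026,.066,.14),-9.7); rows(dk(.026,.066,.030),-9.7)
for u,z in((.017,.0498),(.0845,.025)): print([proj(c,dk(u,.066+s,z)).round(0).tolist() for s in(.024,-.024)])
E
```

```text
time_s: 5.55
position: [0.6604, 0.2303, 0.0192]
tcp_rot: [[0.985, -0.172, 0.001], [-0.172, -0.985, -0.0], [0.001, -0.0, -1.0]]
contact_force: [4.5, -1.4, 0.8]
grip_width: 0.0004
finger_force: 2.4
time_s: 6.25
position: [0.5846, 0.2426, 0.1375]
tcp_rot: [[0.985, -0.172, -0.004], [-0.172, -0.985, -0.002], [-0.003, 0.002, -1.0]]
contact_force: [0.7, -0.0, -0.1]
grip_width: -0.0
finger_force: 0.0
[  -2.    29.2  -31.3   97.    17.2   58.9 -138.9]
shift [ 0.0147 -0.0013 -0.0032] dist 0.011 turn [ 0.0003  0.0004 -0.0007]
shift [ 0.0151 -0.0016  0.1435] dist 0.108 turn [ 0.0003  0.0004 -0.0007]
[[244.0, 210.0], [315.0, 209.0]]
[[245.0, 106.0], [314.0, 106.0]]
```

View pics/w3.png

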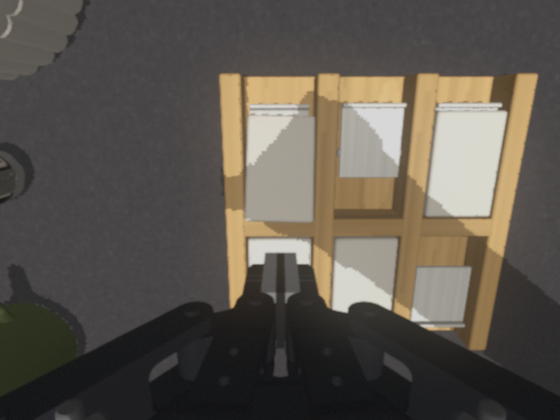

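```bash
python3 - <<'E'
from h import *
_,c=load("w3")
for a in(0,.1,.2,.3,.42):
    C,S=np.cos(a),np.sin(a);r=lambda dx,dz:(.0545+dx*C+dz*S,.021-dx*S+dz*C)
    print(a,[ [proj(c,dk(r(*q)[0],.066+s,r(*q)[1])).round(0).tolist() for s in(.024,-.024)] for q in((-.046,.011),(.030,.011))])
print("right", [proj(c,dk(u,-.066+s,.032)).round(0).tolist() for u in(.0085,.0845) for s in(.024,-.024)])
E
```

```text
0 [[[247.0, 214.0], [312.0, 213.0]], [[244.0, 106.0], [315.0, 106.0]]]
0.1 [[[246.0, 214.0], [313.0, 214.0]], [[244.0, 105.0], [314.0, 105.0]]]
0.2 [[[246.0, 213.0], [313.0, 213.0]], [[244.0, 104.0], [314.0, 104.0]]]
0.3 [[[245.0, 212.0], [314.0, 212.0]], [[245.0, 104.0], [313.0, 103.0]]]
0.42 [[[244.0, 210.0], [315.0, 209.0]], [[245.0, 104.0], [313.0, 103.0]]]
right [[426.0, 213.0], [491.0, 213.0], [439.0, 106.0], [509.0, 105.0]]
```

```bash
python3 - <<'E'
from h import *
im,c=load("w3");h=cv2.cvtColor(im,cv2.COLOR_BGR2HSV)
m=cv2.morphologyEx(cv2.inRange(h,(0,0,105),(180,50,255)),cv2.MORPH_OPEN,np.ones((5,5)))
m[:,:225]=0
k,_=cv2.findContours(m,0,2)
for q in k:
    if cv2.contourArea(q)>1500:
        hu=cv2.convexHull(q);e=2
        while len(cv2.approxPolyDP(hu,e,True))>4:e+=.5
        a=cv2.approxPolyDP(hu,e,True).reshape(-1,2);b=[plane(c,p,.032)-D for p in a]
        print(a.tolist(),[(round(float(x@U)*1e3,1),round(float(x@V)*1e3,1)) for x in b])
E
```

```text
[[470, 267], [462, 327], [411, 321], [418, 266]] [(-35.3, -81.1), (-88.9, -82.5), (-83.1, -40.2), (-34.3, -40.7)]
[[395, 237], [391, 309], [333, 310], [335, 238]] [(-10.3, -20.8), (-71.9, -23.1), (-72.6, 23.4), (-10.9, 24.3)]
[[307, 104], [312, 220], [246, 220], [250, 105]] [(85.9, 47.1), (3.5, 41.9), (3.7, 90.8), (85.4, 85.6)]
[[405, 103], [397, 176], [339, 176], [343, 104]] [(86.3, -19.0), (36.3, -18.1), (36.5, 23.4), (85.8, 22.8)]
[[500, 102], [489, 215], [425, 215], [437, 104]] [(86.8, -83.2), (6.8, -88.9), (7.0, -41.5), (85.6, -40.8)]
```

The coaster is only partly tipped and has slid inward a few mm, because my finger slipped past its end. The dock origin also needs about -1.8 mm along u. I'll press again farther in.

```bash
sed -i 's/^def dk/D=D-.0018*U+.0008*V\ndef dk/' h.py; python3 - <<'E'
from h import *
rows(dk(.082,.066,.05),-9.7);rows(dk(.082,.066,.0255),-9.7)
E
```

```text
shift [ 0.0873 -0.0029  0.1166] dist 0.109 turn [ 0.0003  0.0004 -0.0007]
shift [ 0.0874 -0.003   0.1493] dist 0.13 turn [ 0.0003  0.0004 -0.0007]
```

```bash
python3 -m creep '[[[0,0,0],[0.0873,-0.001,0.0],1],[[0,0,0],[0.0873,-0.001,0.04],1],[[0,0,0],[0.0873,-0.001,0.1],1],[[0,0,0],[0.0873,-0.001,0.12],1],[[0,0,0],[0.0873,-0.001,0.125],1],[[0,0,0],[0.0873,-0.001,0.13],1],[[0,0,0],[0.0873,-0.001,0.135],1],[[0,0,0],[0.0873,-0.001,0.14],1],[[0,0,0],[0.0873,-0.001,0.145],1],[[0,0,0],[0.0873,-0.001,0.149],1],[[0,0,0],[0.0873,-0.001,0.149],1],[[0,0,0],[0.0873,-0.001,0.149],1]]'

```

```text
time_s: 7.5
position: [0.6505, 0.233, 0.0274]
tcp_rot: [[0.985, -0.171, 0.0], [-0.171, -0.985, -0.0], [0.0, 0.0, -1.0]]
contact_force: [-1.0, 0.0, -0.2]
grip_width: -0.0003
finger_force: 0.0
```

```bash
python3 -m creep '[[[0,0,0],[0,0,0.003],1],[[0,0,0],[0,0,0.006],1],[[0,0,0],[0,0,0.006],1],[[0,0,0],[0,0,0.006],1]]'
python3 -m creep '[[[0,0,0],[0,0,0.003],1],[[0,0,0],[0,0,0.005],1],[[0,0,0],[0,0,0.005],1],[[0,0,0],[0,0,0.005],1]]'
```

```text
time_s: 7.9
position: [0.651, 0.2332, 0.0235]
tcp_rot: [[0.985, -0.172, 0.001], [-0.172, -0.985, 0.0], [0.001, -0.0, -1.0]]
contact_force: [-0.8, -1.0, 3.9]
grip_width: 0.0003
finger_force: 1.7
time_s: 8.3
position: [0.6522, 0.2336, 0.0227]
tcp_rot: [[0.985, -0.172, 0.003], [-0.172, -0.985, 0.0], [0.003, -0.001, -1.0]]
contact_force: [-2.5, -1.9, 13.4]
grip_width: -0.0001
finger_force: 5.7
```

The end stop was felt at 13 N, so it is fully tipped. Now I retreat, open partly and go down over the raised inner end.

```bash
python3 -m creep '[[[0,0,0],[0,0,-0.06],1],[[0,0,0],[-0.01,0,-0.11],-0.5],[[0,0,0],[-0.078,0,-0.11],-0.5],[[0,0,0],[-0.078,0,-0.11],-0.5],[[0,0,0],[-0.078,0,-0.11],-0.5],[[0,0,0],[-0.078,0,-0.11],-0.5],[[0,0,0],[-0.078,0,-0.11],-0.5]]'
python3 - <<'E'
from h import *
rows(dk(.024,.066,.05),-9.7);rows(dk(.024,.066,.030),-9.7)
im,c=snap("wrist","w4");h=cv2.cvtColor(im,cv2.COLOR_BGR2HSV)
E
```

```text
time_s: 9.0
position: [0.5943, 0.2423, 0.1013]
tcp_rot: [[0.985, -0.173, 0.001], [-0.173, -0.985, 0.0], [0.001, -0.0, -1.0]]
contact_force: [0.9, 0.8, 0.7]
grip_width: 0.0643
finger_force: 0.0
shift [-0.0019 -0.0004  0.0685] dist 0.051 turn [-0.     -0.0001 -0.0008]
shift [-0.002  -0.0004  0.0951] dist 0.071 turn [-0.     -0.0001 -0.0008]
```

View pics/w4.png

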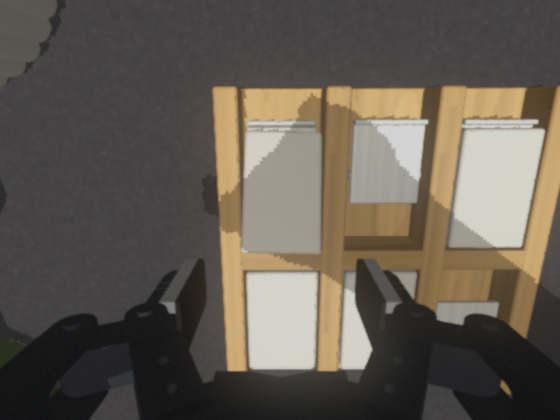

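The coaster is tipped, its inner edge at row 253 and its centre at column 281 between the fingers. I go down and grip.

```bash
python3 -m creep '[[[0,0,0],[-0.002,0,0.05],-0.5],[[0,0,0],[-0.002,0,0.08],-0.5],[[0,0,0],[-0.002,0,0.09],-0.5],[[0,0,0],[-0.002,0,0.094],-0.5],[[0,0,0],[-0.002,0,0.094],-0.5]]'
python3 -m creep '[[[0,0,0],[0,0,0],0.3],[[0,0,0],[0,0,0],0.3],[[0,0,0],[0,0,0],0.3],[[0,0,0],[0,0,0],0.3],[[0,0,0],[0,0,0],0.3]]'
```

```text
time_s: 9.55
position: [0.5922, 0.2436, 0.0315]
tcp_rot: [[0.985, -0.172, 0.001], [-0.172, -0.985, 0.001], [0.001, -0.001, -1.0]]
contact_force: [-0.4, 0.6, 0.3]
grip_width: 0.0641
finger_force: 0.0
time_s: 10.05
position: [0.5926, 0.244, 0.0325]
tcp_rot: [[0.985, -0.171, 0.003], [-0.171, -0.985, 0.001], [0.003, -0.002, -1.0]]
contact_force: [0.7, -0.6, 5.6]
grip_width: 0.0464
finger_force: 61.5
```

```bash
python3 -m creep '[[[0,0,0],[0,0,-0.02],0.3],[[0,0,0],[0,0,-0.06],0.3],[[0,0,0],[0,0,-0.11],0.3],[[0,0,0],[0,0,-0.16],0.3],[[0,0,0],[0,0,-0.2],0.3],[[0,0,0],[0,0,-0.2],0.3],[[0,0,0],[0,0,-0.2],0.3]]'
python3 - <<'E'
from h import *
print(get_obs()["joint_positions"].round(1));rows(ta(-.024,0,.18),91.5);rows(ta(-.024,0,.03),91.5)
E
```

```text
time_s: 10.75
position: [0.5908, 0.2432, 0.1814]
tcp_rot: [[0.985, -0.171, -0.0], [-0.171, -0.985, -0.0], [-0.0, 0.0, -1.0]]
contact_force: [0.4, -0.1, -2.0]
grip_width: 0.0464
finger_force: 63.0
[  -1.1   27.   -32.3   94.4   15.8   63.2 -137.6]
shift [0.168  0.4421 0.0019] dist 0.355 turn [ 0.000e+00  1.000e-04 -2.816e-01]
shift [0.168  0.442  0.2019] dist 0.386 turn [ 0.000e+00  1.000e-04 -2.816e-01]
```

```bash
python3 -m creep '[[[0,0,-0.2816],[0.168,0.442,0],0.3],[[0,0,-0.2816],[0.168,0.442,0],0.3],[[0,0,-0.2816],[0.168,0.442,0],0.3],[[0,0,-0.2816],[0.168,0.442,0],0.3],[[0,0,-0.2816],[0.168,0.442,0],0.3],[[0,0,-0.2816],[0.168,0.442,0],0.3],[[0,0,-0.2816],[0.168,0.442,0],0.3],[[0,0,-0.2816],[0.168,0.442,0],0.3],[[0,0,-0.2816],[0.168,0.442,0],0.3],[[0,0,-0.2816],[0.168,0.442,0],0.3],[[0,0,-0.2816],[0.168,0.442,0],0.3],[[0,0,-0.2816],[0.168,0.442,0],0.3],[[0,0,-0.2816],[0.168,0.442,0],0.3],[[0,0,-0.2816],[0.168,0.442,0],0.3],[[0,0,-0.2816],[0.168,0.442,0],0.3]]'
python3 - <<'E'
from h import *
print(get_obs()["joint_positions"].round(1));rows(ta(-.024,0,.18),91.5);rows(ta(-.024,0,.028),91.5);snap("wrist","w5")
E
```

```text
time_s: 12.25
position: [0.6578, -0.1048, 0.1799]
tcp_rot: [[-0.025, 1.0, -0.002], [1.0, 0.025, 0.0], [0.0, -0.002, -1.0]]
contact_force: [1.2, 0.4, -1.3]
grip_width: 0.0462
finger_force: 63.1
[ 38.7  34.2 -46.1  89.8  26.   67.4 -11.2]
shift [-0.0004  0.0004 -0.0002] dist 0.0 turn [-0.0003 -0.     -0.0002]
shift [-0.0004  0.0008  0.2025] dist 0.152 turn [-0.0003 -0.     -0.0002]
```

View pics/w5.png

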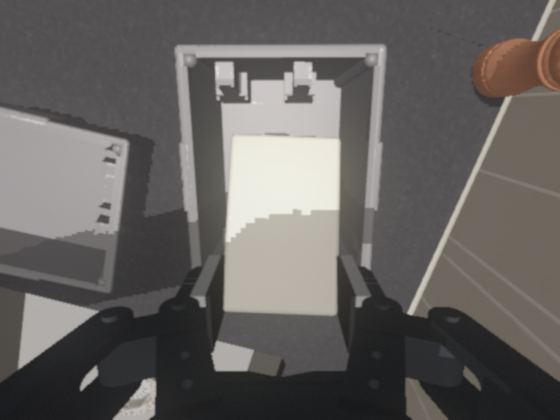

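The coaster is held over the deep tote and centred in it (columns 225-340 against the rim at 180-383). Lowering.

```bash
python3 -m creep '[[[0,0,0],[0,0,0.06],0.3],[[0,0,0],[0,0,0.12],0.3],[[0,0,0],[0,0,0.17],0.3],[[0,0,0],[0,0,0.19],0.3],[[0,0,0],[0,0,0.2],0.3],[[0,0,0],[0,0,0.203],0.3],[[0,0,0],[0,0,0.203],0.3]]'
python3 -m creep '[[[0,0,0],[0,0,0],-0.5],[[0,0,0],[0,0,0],-0.5],[[0,0,0],[0,0,0],-0.5],[[0,0,0],[0,0,0],-0.5],[[0,0,0],[0,0,0],-0.5],[[0,0,0],[0,0,-0.06],-0.5],[[0,0,0],[0,0,-0.12],-0.5],[[0,0,0],[0,0,-0.18],-0.5],[[0,0,0],[0,0,-0.22],-0.5],[[0,0,0],[0,0,-0.22],-0.5]]'
python3 - <<'E'
from h import *
snap("wrist","w6"); print(dk(.082,-.066,.05));rows(dk(.082,-.066,.12),-9.7);rows(dk(.082,-.066,.045),-9.7)
E
```

```text
time_s: 13.0
position: [0.6604, -0.1047, 0.0308]
tcp_rot: [[-0.026, 1.0, 0.003], [1.0, 0.026, -0.0], [-0.0, 0.003, -1.0]]
contact_force: [-0.1, -0.4, -1.0]
grip_width: 0.0461
finger_force: 63.1
time_s: 14.0
position: [0.6626, -0.1042, 0.2005]
tcp_rot: [[-0.026, 1.0, 0.011], [1.0, 0.026, -0.001], [-0.001, 0.011, -1.0]]
contact_force: [1.1, 0.3, -0.3]
grip_width: 0.0636
finger_force: 0.0
[0.62786791 0.10301929 0.05      ]
shift [ 0.2779 -0.037   0.1025] dist 0.224 turn [ 0.0008 -0.0007  0.2811]
shift [ 0.278  -0.0376  0.2025] dist 0.259 turn [ 0.0008 -0.0007  0.2811]
```

View pics/w6.png

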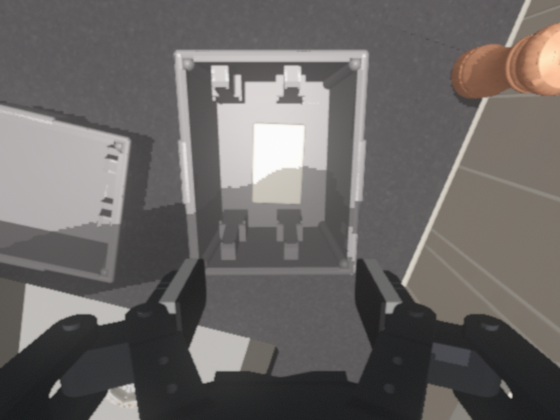

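Coaster 1 lies flat in the deep tote (centre at 278,163). Next, the far-right one.

```bash
python3 -m creep '[[[0,0,0.281],[0.278,-0.037,0],1],[[0,0,0.281],[0.278,-0.037,0],1],[[0,0,0.281],[0.278,-0.037,0],1],[[0,0,0.281],[0.278,-0.037,0],1],[[0,0,0.281],[0.278,-0.037,0],1],[[0,0,0.281],[0.278,-0.037,0],1],[[0,0,0.281],[0.278,-0.037,0],1],[[0,0,0.281],[0.278,-0.037,0],1],[[0,0,0.281],[0.278,-0.037,0.05],1],[[0,0,0.281],[0.278,-0.037,0.1],1],[[0,0,0.281],[0.278,-0.037,0.15],1],[[0,0,0.281],[0.278,-0.037,0.18],1],[[0,0,0.281],[0.278,-0.037,0.2],1],[[0,0,0.281],[0.278,-0.037,0.2],1],[[0,0,0.281],[0.278,-0.037,0.2],1]]'
python3 - <<'E'
from h import *
rows(dk(.082,-.066,.0235),-9.7)
E
```

```text
time_s: 15.55
position: [0.6255, 0.1031, 0.0437]
tcp_rot: [[0.986, -0.166, -0.0], [-0.166, -0.986, 0.0], [-0.0, -0.0, -1.0]]
contact_force: [0.0, -0.3, 0.0]
grip_width: 0.0001
finger_force: 0.0
shift [ 0.0031 -0.0005  0.027 ] dist 0.02 turn [-0.      0.      0.0004]
```

```bash
python3 -m creep '[[[0,0,0],[0.002,0,0.01],1],[[0,0,0],[0.002,0,0.016],1],[[0,0,0],[0.002,0,0.021],1],[[0,0,0],[0.002,0,0.025],1],[[0,0,0],[0.002,0,0.028],1],[[0,0,0],[0.002,0,0.028],1],[[0,0,0],[0.002,0,0.028],1]]'
```

```text
time_s: 16.25
position: [0.6298, 0.1023, 0.0241]
tcp_rot: [[0.986, -0.168, 0.006], [-0.168, -0.986, 0.001], [0.006, -0.001, -1.0]]
contact_force: [4.8, -1.8, 4.0]
grip_width: 0.0
finger_force: 2.3
```

```bash
python3 -m creep '[[[0,0,0],[-0.001,0,0.003],1],[[0,0,0],[-0.002,0,0.006],1],[[0,0,0],[-0.002,0,0.006],1],[[0,0,0],[-0.002,0,0.006],1]]'
```

```text
time_s: 16.65
position: [0.6301, 0.1024, 0.0223]
tcp_rot: [[0.986, -0.169, 0.009], [-0.169, -0.986, -0.0], [0.008, -0.001, -1.0]]
contact_force: [3.3, -2.2, 13.7]
grip_width: 0.0002
finger_force: 6.6
```

End stop reached. Retreat, open, and go down over the inner end.

```bash
python3 -m creep '[[[0,0,0],[0,0,-0.06],1],[[0,0,0],[-0.01,0,-0.08],-0.5],[[0,0,0],[-0.078,0,-0.08],-0.5],[[0,0,0],[-0.078,0,-0.08],-0.5],[[0,0,0],[-0.078,0,-0.08],-0.5],[[0,0,0],[-0.078,0,-0.08],-0.5],[[0,0,0],[-0.078,0,-0.08],-0.5]]'
python3 - <<'E'
from h import *
rows(dk(.024,-.066,.05),-9.7);rows(dk(.024,-.066,.031),-9.7)
im,c=snap("wrist","w7");h=cv2.cvtColor(im,cv2.COLOR_BGR2HSV)
m=cv2.morphologyEx(cv2.inRange(h,(0,0,105),(180,50,255)),cv2.MORPH_OPEN,np.ones((5,5)))
k,_=cv2.findContours(m,0,2)
for q in k:
    if cv2.contourArea(q)>3000: print(cv2.boundingRect(q))
E
```

```text
time_s: 17.35
position: [0.5687, 0.1125, 0.0783]
tcp_rot: [[0.986, -0.169, 0.0], [-0.169, -0.986, 0.0], [0.0, -0.0, -1.0]]
contact_force: [0.0, 0.5, 0.4]
grip_width: 0.0643
finger_force: 0.0
shift [ 0.0026 -0.0009  0.0377] dist 0.028 turn [-0.0001 -0.     -0.    ]
shift [ 0.0026 -0.0009  0.063 ] dist 0.047 turn [-0.0001 -0.     -0.    ]
(246, 316, 70, 62)
(22, 283, 86, 55)
(237, 117, 89, 142)
(10, 116, 80, 93)
(118, 114, 90, 95)
(537, 0, 23, 188)
```

```bash
python3 -m creep '[[[0,0,0],[0.0026,0,0.04],-0.5],[[0,0,0],[0.0026,0,0.055],-0.5],[[0,0,0],[0.0026,0,0.063],-0.5],[[0,0,0],[0.0026,0,0.063],-0.5],[[0,0,0],[0.0026,0,0.063],0.3],[[0,0,0],[0.0026,0,0.063],0.3],[[0,0,0],[0.0026,0,0.063],0.3],[[0,0,0],[0.0026,0,0.063],0.3],[[0,0,0],[0.0026,0,0.063],0.3]]'
python3 -m creep '[[[0,0,0],[0,0,-0.02],0.3],[[0,0,0],[0,0,-0.06],0.3],[[0,0,0],[0,0,-0.11],0.3],[[0,0,0],[0,0,-0.16],0.3],[[0,0,0],[0,0,-0.2],0.3],[[0,0,0],[0,0,-0.2],0.3],[[0,0,0],[0,0,-0.2],0.3]]'
python3 - <<'E'
from h import *
rows(ta(-.024,0,.18),91.5);rows(ta(-.024,0,.04),91.5)
E
```

```text
time_s: 18.3
position: [0.5705, 0.1126, 0.0318]
tcp_rot: [[0.986, -0.168, 0.002], [-0.168, -0.986, 0.0], [0.002, -0.001, -1.0]]
contact_force: [-0.5, -0.2, 2.8]
grip_width: 0.0464
finger_force: 61.5
time_s: 19.0
position: [0.5698, 0.1123, 0.1823]
tcp_rot: [[0.986, -0.168, 0.002], [-0.168, -0.986, -0.0], [0.002, -0.0, -1.0]]
contact_force: [-0.9, -0.3, -1.1]
grip_width: 0.0461
finger_force: 62.0
shift [0.1647 0.266  0.0033] dist 0.235 turn [ 2.00e-04 -2.00e-04 -2.81e-01]
shift [0.1644 0.266  0.1899] dist 0.274 turn [ 2.00e-04 -2.00e-04 -2.81e-01]
```

```bash
python3 -m creep '[[[0,0,-0.281],[0.165,0.266,0],0.3],[[0,0,-0.281],[0.165,0.266,0],0.3],[[0,0,-0.281],[0.165,0.266,0],0.3],[[0,0,-0.281],[0.165,0.266,0],0.3],[[0,0,-0.281],[0.165,0.266,0],0.3],[[0,0,-0.281],[0.165,0.266,0],0.3],[[0,0,-0.281],[0.165,0.266,0],0.3],[[0,0,-0.281],[0.165,0.266,0],0.3],[[0,0,-0.281],[0.165,0.266,0],0.3],[[0,0,-0.281],[0.165,0.266,0],0.3],[[0,0,-0.281],[0.165,0.266,0],0.3],[[0,0,-0.281],[0.165,0.266,0],0.3],[[0,0,-0.281],[0.165,0.266,0],0.3],[[0,0,-0.281],[0.165,0.266,0],0.3]]'
python3 - <<'E'
from h import *
rows(ta(-.024,0,.18),91.5);rows(ta(-.024,0,.039),91.5)
E
```

```text
time_s: 20.4
position: [0.657, -0.1051, 0.1792]
tcp_rot: [[-0.024, 1.0, -0.003], [1.0, 0.024, 0.001], [0.001, -0.003, -1.0]]
contact_force: [0.0, -0.2, -1.4]
grip_width: 0.0464
finger_force: 62.1
shift [ 0.      0.0016 -0.0011] dist 0.001 turn [-0.0005 -0.0001 -0.0004]
shift [-0.0002  0.0022  0.1869] dist 0.14 turn [-0.0005 -0.0001 -0.0004]
```

```bash
python3 -m creep '[[[0,0,0],[0,0,0.06],0.3],[[0,0,0],[0,0,0.12],0.3],[[0,0,0],[0,0,0.16],0.3],[[0,0,0],[0,0,0.18],0.3],[[0,0,0],[0,0,0.187],0.3],[[0,0,0],[0,0,0.187],0.3]]'
python3 -m creep '[[[0,0,0],[0,0,0],-0.5],[[0,0,0],[0,0,0],-0.5],[[0,0,0],[0,0,0],-0.5],[[0,0,0],[0,0,0],-0.5],[[0,0,0],[0,0,0],-0.5],[[0,0,0],[0,0,-0.06],-0.5],[[0,0,0],[0,0,-0.12],-0.5],[[0,0,0],[0,0,-0.18],-0.5],[[0,0,0],[0,0,-0.21],-0.5],[[0,0,0],[0,0,-0.21],-0.5]]'
python3 - <<'E'
from h import *
im,c=snap("wrist","w8")
h=cv2.cvtColor(im,cv2.COLOR_BGR2HSV)
m=cv2.morphologyEx(cv2.inRange(h,(20,15,150),(45,60,255)),cv2.MORPH_OPEN,np.ones((5,5)))
k,_=cv2.findContours(m,0,2)
for q in k:
    if cv2.contourArea(q)>500: print(cv2.minAreaRect(q),plane(c,cv2.minAreaRect(q)[0],.022).round(3))
rows(dk(-.082,.066,.12),-9.7);rows(dk(-.082,.066,.045),-9.7)
E
```

```text
time_s: 21.0
position: [0.6586, -0.1049, 0.041]
tcp_rot: [[-0.026, 1.0, 0.0], [1.0, 0.026, 0.0], [0.0, 0.0, -1.0]]
contact_force: [0.2, -0.4, 0.2]
grip_width: 0.046
finger_force: 62.0
time_s: 22.0
position: [0.6616, -0.1046, 0.2041]
tcp_rot: [[-0.026, 1.0, 0.01], [1.0, 0.026, -0.001], [-0.001, 0.01, -1.0]]
contact_force: [0.1, -0.2, -0.1]
grip_width: 0.0641
finger_force: 0.0
shift [ 0.4935 -0.216   0.1064] dist 0.412 turn [ 0.0007 -0.0006  0.2811]
shift [ 0.4936 -0.2165  0.2064] dist 0.433 turn [ 0.0007 -0.0006  0.2811]
```

```bash
python3 -m creep '[[[0,0,0.281],[0.493,-0.216,0],1],[[0,0,0.281],[0.493,-0.216,0],1],[[0,0,0.281],[0.493,-0.216,0],1],[[0,0,0.281],[0.493,-0.216,0],1],[[0,0,0.281],[0.493,-0.216,0],1],[[0,0,0.281],[0.493,-0.216,0],1],[[0,0,0.281],[0.493,-0.216,0],1],[[0,0,0.281],[0.493,-0.216,0],1],[[0,0,0.281],[0.493,-0.216,0],1],[[0,0,0.281],[0.493,-0.216,0],1],[[0,0,0.281],[0.493,-0.216,0.05],1],[[0,0,0.281],[0.493,-0.216,0.1],1],[[0,0,0.281],[0.493,-0.216,0.15],1],[[0,0,0.281],[0.493,-0.216,0.18],1],[[0,0,0.281],[0.493,-0.216,0.204],1],[[0,0,0.281],[0.493,-0.216,0.204],1],[[0,0,0.281],[0.493,-0.216,0.204],1]]'
python3 - <<'E'
from h import *
rows(dk(-.082,.066,.0225),-9.7);print(get_obs()["joint_positions"].round(1))
im=cv2.imread("pics/w8.png");cv2.imwrite("pics/w8c.png",im[30:300,160:400])
E
```

```text
time_s: 23.75
position: [0.4853, 0.2596, 0.0441]
tcp_rot: [[0.986, -0.168, -0.003], [-0.168, -0.986, -0.001], [-0.003, 0.002, -1.0]]
contact_force: [0.8, 0.4, 0.1]
grip_width: -0.0
finger_force: 0.0
shift [ 0.0039 -0.0022  0.0287] dist 0.022 turn [0.0003 0.0004 0.0001]
[  -5.3   29.4  -32.3  111.3   21.5   45.5 -149.2]
```

View pics/w8c.png

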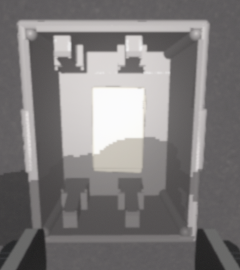

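Two coasters are stacked neatly. I press the near-left one.

```bash
python3 -m creep '[[[0,0,0],[0.004,-0.001,0.01],1],[[0,0,0],[0.004,-0.001,0.016],1],[[0,0,0],[0.005,-0.001,0.021],1],[[0,0,0],[0.005,-0.001,0.025],1],[[0,0,0],[0.006,-0.001,0.029],1],[[0,0,0],[0.006,-0.001,0.031],1],[[0,0,0],[0.006,-0.001,0.031],1],[[0,0,0],[0.006,-0.001,0.031],1]]'
```

```text
time_s: 24.55
position: [0.488, 0.2612, 0.0238]
tcp_rot: [[0.986, -0.166, -0.005], [-0.166, -0.986, -0.002], [-0.004, 0.003, -1.0]]
contact_force: [-9.6, -2.1, 15.3]
grip_width: 0.0
finger_force: 8.8
```

```bash
python3 -m creep '[[[0,0,0],[0,0,-0.06],1],[[0,0,0],[0.01,0,-0.08],-0.5],[[0,0,0],[0.072,0,-0.08],-0.5],[[0,0,0],[0.072,0,-0.08],-0.5],[[0,0,0],[0.072,0,-0.08],-0.5],[[0,0,0],[0.072,0,-0.08],-0.5],[[0,0,0],[0.072,0,-0.08],-0.5]]'
python3 - <<'E'
from h import *
rows(dk(-.024,.066,.031),-9.7)
im,c=snap("wrist","w9");h=cv2.cvtColor(im,cv2.COLOR_BGR2HSV)
m=cv2.morphologyEx(cv2.inRange(h,(0,0,105),(180,50,255)),cv2.MORPH_OPEN,np.ones((5,5)))
k,_=cv2.findContours(m,0,2)
for q in k:
    if cv2.contourArea(q)>2000: print(cv2.boundingRect(q))
for a in (0,.2,.3,.42):
    C,S=np.cos(a),np.sin(a);r=lambda dx,dz:(-(.0545+dx*C+dz*S),.021-dx*S+dz*C)
    print(a,[proj(c,dk(r(-.046,.011)[0],.066+s,r(-.046,.011)[1])).round(0).tolist() for s in(.024,-.024)])
E
```

```text
time_s: 25.25
position: [0.5428, 0.2518, 0.0816]
tcp_rot: [[0.986, -0.166, -0.001], [-0.166, -0.986, -0.0], [-0.001, 0.0, -1.0]]
contact_force: [0.4, 0.3, 0.3]
grip_width: 0.0639
finger_force: 0.0
shift [0.004  0.0004 0.0675] dist 0.051 turn [0.0001 0.0002 0.0004]
(452, 244, 81, 73)
(239, 220, 88, 91)
(352, 202, 88, 103)
(486, 24, 74, 98)
(241, 22, 85, 98)
(362, 15, 96, 108)
0 [[240.0, 202.0], [324.0, 203.0]]
0.2 [[238.0, 212.0], [326.0, 212.0]]
0.3 [[237.0, 218.0], [327.0, 219.0]]
0.42 [[236.0, 227.0], [328.0, 227.0]]
```

View pics/w9.png

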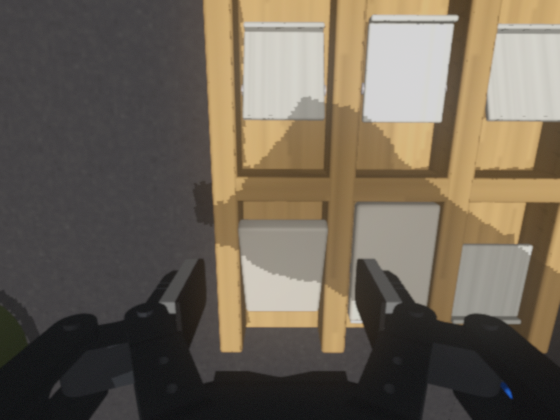

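The near-left coaster is tipped, with its front face visible at rows 220-228. I grip slightly farther in.

```bash
python3 -m creep '[[[0,0,0],[0,0,0.04],-0.5],[[0,0,0],[0,0,0.055],-0.5],[[0,0,0],[0,0,0.067],-0.5],[[0,0,0],[0,0,0.067],-0.5],[[0,0,0],[0,0,0.067],0.3],[[0,0,0],[0,0,0.067],0.3],[[0,0,0],[0,0,0.067],0.3],[[0,0,0],[0,0,0.067],0.3],[[0,0,0],[0,0,0.067],0.3]]'
python3 -m creep '[[[0,0,0],[0,0,-0.02],0.3],[[0,0,0],[0,0,-0.06],0.3],[[0,0,0],[0,0,-0.11],0.3],[[0,0,0],[0,0,-0.16],0.3],[[0,0,0],[0,0,-0.2],0.3],[[0,0,0],[0,0,-0.2],0.3],[[0,0,0],[0,0,-0.2],0.3]]'
python3 - <<'E'
from h import *
rows(ta(.024,0,.18),91.5);rows(ta(.024,0,.048),91.5)
E
```

```text
time_s: 26.2
position: [0.5448, 0.2516, 0.0326]
tcp_rot: [[0.986, -0.168, 0.001], [-0.168, -0.986, 0.001], [0.001, -0.001, -1.0]]
contact_force: [-0.7, -0.3, 2.3]
grip_width: 0.0463
finger_force: 61.5
time_s: 26.9
position: [0.5449, 0.2513, 0.1831]
tcp_rot: [[0.986, -0.168, 0.002], [-0.168, -0.986, 0.0], [0.002, -0.001, -1.0]]
contact_force: [0.0, -0.8, -1.6]
grip_width: 0.0461
finger_force: 62.6
shift [0.2162 0.3803 0.0044] dist 0.328 turn [ 2.00e-04 -4.00e-04 -2.81e-01]
shift [0.2158 0.3804 0.1804] dist 0.355 turn [ 2.00e-04 -4.00e-04 -2.81e-01]
```

```bash
python3 -m creep '[[[0,0,-0.281],[0.216,0.38,0],0.3],[[0,0,-0.281],[0.216,0.38,0],0.3],[[0,0,-0.281],[0.216,0.38,0],0.3],[[0,0,-0.281],[0.216,0.38,0],0.3],[[0,0,-0.281],[0.216,0.38,0],0.3],[[0,0,-0.281],[0.216,0.38,0],0.3],[[0,0,-0.281],[0.216,0.38,0],0.3],[[0,0,-0.281],[0.216,0.38,0],0.3],[[0,0,-0.281],[0.216,0.38,0],0.3],[[0,0,-0.281],[0.216,0.38,0],0.3],[[0,0,-0.281],[0.216,0.38,0],0.3],[[0,0,-0.281],[0.216,0.38,0],0.3],[[0,0,-0.281],[0.216,0.38,0],0.3],[[0,0,-0.281],[0.216,0.38,0],0.3],[[0,0,-0.281],[0.216,0.38,0],0.3]]'
python3 - <<'E'
from h import *
rows(ta(.024,0,.18),91.5);rows(ta(.024,0,.048),91.5)
E
```

```text
time_s: 28.4
position: [0.6557, -0.057, 0.1809]
tcp_rot: [[-0.025, 1.0, -0.002], [1.0, 0.025, 0.0], [0.0, -0.002, -1.0]]
contact_force: [-0.3, 0.4, -0.5]
grip_width: 0.0461
finger_force: 62.6
shift [-0.0002  0.0016  0.0012] dist 0.001 turn [-0.0003 -0.     -0.0003]
shift [-0.0003  0.0019  0.1772] dist 0.133 turn [-0.0003 -0.     -0.0003]
```

```bash
python3 -m creep '[[[0,0,0],[0,0,0.06],0.3],[[0,0,0],[0,0,0.12],0.3],[[0,0,0],[0,0,0.155],0.3],[[0,0,0],[0,0,0.17],0.3],[[0,0,0],[0,0,0.177],0.3],[[0,0,0],[0,0,0.177],0.3]]'
python3 -m creep '[[[0,0,0],[0,0,0],-0.5],[[0,0,0],[0,0,0],-0.5],[[0,0,0],[0,0,0],-0.5],[[0,0,0],[0,0,0],-0.5],[[0,0,0],[0,0,0],-0.5],[[0,0,0],[0,0,-0.06],-0.5],[[0,0,0],[0,0,-0.12],-0.5],[[0,0,0],[0,0,-0.18],-0.5],[[0,0,0],[0,0,-0.2],-0.5],[[0,0,0],[0,0,-0.2],-0.5]]'
python3 - <<'E'
from h import *
im,c=snap("wrist","w10");cv2.imwrite("pics/w10c.png",im[30:330,140:440,::-1])
rows(dk(-.081,0,.12),-9.7);rows(dk(-.081,0,.045),-9.7)
E
```

```text
time_s: 29.0
position: [0.657, -0.0567, 0.0497]
tcp_rot: [[-0.026, 1.0, 0.001], [1.0, 0.026, 0.0], [0.0, 0.001, -1.0]]
contact_force: [-0.9, 0.4, 0.3]
grip_width: 0.0463
finger_force: 62.6
time_s: 30.0
position: [0.6585, -0.0564, 0.2029]
tcp_rot: [[-0.026, 1.0, 0.007], [1.0, 0.026, -0.001], [-0.001, 0.007, -1.0]]
contact_force: [0.6, 0.6, -0.1]
grip_width: 0.0636
finger_force: 0.0
shift [ 0.3428 -0.2291  0.1058] dist 0.319 turn [ 3.000e-04 -2.000e-04  2.811e-01]
shift [ 0.3429 -0.2293  0.2058] dist 0.346 turn [ 3.000e-04 -2.000e-04  2.811e-01]
```

View pics/w10c.png

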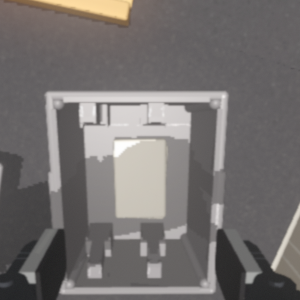

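Three are stacked. The last is the near-mid coaster.

```bash
python3 -m creep '[[[0,0,0.281],[0.343,-0.229,0],1],[[0,0,0.281],[0.343,-0.229,0],1],[[0,0,0.281],[0.343,-0.229,0],1],[[0,0,0.281],[0.343,-0.229,0],1],[[0,0,0.281],[0.343,-0.229,0],1],[[0,0,0.281],[0.343,-0.229,0],1],[[0,0,0.281],[0.343,-0.229,0],1],[[0,0,0.281],[0.343,-0.229,0],1],[[0,0,0.281],[0.343,-0.229,0],1],[[0,0,0.281],[0.343,-0.229,0.05],1],[[0,0,0.281],[0.343,-0.229,0.1],1],[[0,0,0.281],[0.343,-0.229,0.15],1],[[0,0,0.281],[0.343,-0.229,0.18],1],[[0,0,0.281],[0.343,-0.229,0.203],1],[[0,0,0.281],[0.343,-0.229,0.203],1],[[0,0,0.281],[0.343,-0.229,0.203],1]]'
python3 - <<'E'
from h import *
rows(dk(-.081,0,.0225),-9.7);print(get_obs()["joint_positions"].round(1))
E
```

```text
time_s: 31.65
position: [0.476, 0.1949, 0.0451]
tcp_rot: [[0.986, -0.168, -0.004], [-0.168, -0.986, -0.001], [-0.004, 0.002, -1.0]]
contact_force: [0.4, -0.2, -0.8]
grip_width: -0.0002
finger_force: 0.0
shift [ 0.003  -0.0014  0.0301] dist 0.023 turn [0.0003 0.0006 0.0001]
[   3.7   26.8  -35.3  116.    21.9   44.  -144.4]
```

```bash
python3 -m creep '[[[0,0,0],[0.003,-0.001,0.011],1],[[0,0,0],[0.003,-0.001,0.017],1],[[0,0,0],[0.004,-0.001,0.022],1],[[0,0,0],[0.004,-0.001,0.027],1],[[0,0,0],[0.005,-0.001,0.031],1],[[0,0,0],[0.005,-0.001,0.033],1],[[0,0,0],[0.005,-0.001,0.033],1],[[0,0,0],[0.005,-0.001,0.033],1]]'
python3 -m creep '[[[0,0,0],[0,0,-0.06],1],[[0,0,0],[0.01,0,-0.08],-0.5],[[0,0,0],[0.072,0,-0.08],-0.5],[[0,0,0],[0.072,0,-0.08],-0.5],[[0,0,0],[0.072,0,-0.08],-0.5],[[0,0,0],[0.072,0,-0.08],-0.5],[[0,0,0],[0.072,0,-0.08],-0.5]]'
python3 - <<'E'
from h import *
rows(dk(-.026,0,.031),-9.7)
im,c=snap("wrist","w11");h=cv2.cvtColor(im,cv2.COLOR_BGR2HSV)
m=cv2.morphologyEx(cv2.inRange(h,(0,0,105),(180,50,255)),cv2.MORPH_OPEN,np.ones((5,5)))
k,_=cv2.findContours(m,0,2)
for q in k:
    if cv2.contourArea(q)>2000: print(cv2.boundingRect(q))
for a in (0,.2,.3,.42):
    C,S=np.cos(a),np.sin(a);r=lambda dx,dz:(-(.0545+dx*C+dz*S),.021-dx*S+dz*C)
    print(a,[proj(c,dk(r(-.046,.011)[0],s,r(-.046,.011)[1])).round(0).tolist() for s in(.024,-.024)])
E
```

```text
time_s: 32.45
position: [0.4782, 0.1967, 0.0242]
tcp_rot: [[0.986, -0.166, -0.006], [-0.166, -0.986, -0.003], [-0.005, 0.004, -1.0]]
contact_force: [-11.4, -1.5, 22.3]
grip_width: 0.0001
finger_force: 12.4
time_s: 33.15
position: [0.5334, 0.1872, 0.0816]
tcp_rot: [[0.986, -0.166, -0.001], [-0.166, -0.986, -0.0], [-0.001, 0.001, -1.0]]
contact_force: [0.0, 0.2, 0.7]
grip_width: 0.0641
finger_force: 0.0
shift [-0.0008  0.0014  0.0674] dist 0.051 turn [0.0001 0.0002 0.0004]
(241, 225, 87, 88)
(363, 27, 86, 97)
(121, 25, 87, 98)
(243, 18, 85, 107)
0 [[241.0, 205.0], [326.0, 205.0]]
0.2 [[240.0, 215.0], [328.0, 215.0]]
0.3 [[239.0, 221.0], [328.0, 221.0]]
0.42 [[238.0, 230.0], [329.0, 230.0]]
```

```bash
python3 -m creep '[[[0,0,0],[0,0.001,0.04],-0.5],[[0,0,0],[0,0.001,0.055],-0.5],[[0,0,0],[0,0.001,0.067],-0.5],[[0,0,0],[0,0.001,0.067],-0.5],[[0,0,0],[0,0.001,0.067],0.3],[[0,0,0],[0,0.001,0.067],0.3],[[0,0,0],[0,0.001,0.067],0.3],[[0,0,0],[0,0.001,0.067],0.3],[[0,0,0],[0,0.001,0.067],0.3]]'
python3 -m creep '[[[0,0,0],[0,0,-0.02],0.3],[[0,0,0],[0,0,-0.06],0.3],[[0,0,0],[0,0,-0.11],0.3],[[0,0,0],[0,0,-0.16],0.3],[[0,0,0],[0,0,-0.2],0.3],[[0,0,0],[0,0,-0.2],0.3],[[0,0,0],[0,0,-0.2],0.3]]'
python3 - <<'E'
from h import *
rows(ta(.024,0,.18),91.5);rows(ta(.024,0,.057),91.5)
E
```

```text
time_s: 34.1
position: [0.5352, 0.1863, 0.0325]
tcp_rot: [[0.986, -0.168, 0.001], [-0.168, -0.986, 0.0], [0.001, -0.001, -1.0]]
contact_force: [-1.1, 0.1, 2.4]
grip_width: 0.0461
finger_force: 61.5
time_s: 34.8
position: [0.5352, 0.186, 0.183]
tcp_rot: [[0.986, -0.168, 0.002], [-0.168, -0.986, -0.0], [0.002, -0.0, -1.0]]
contact_force: [0.4, 0.0, -1.7]
grip_width: 0.046
finger_force: 62.4
shift [0.2143 0.2923 0.0044] dist 0.272 turn [ 0.0003 -0.0003 -0.281 ]
shift [0.2139 0.2924 0.1684] dist 0.3 turn [ 0.0003 -0.0003 -0.281 ]
```

```bash
python3 -m creep '[[[0,0,-0.281],[0.214,0.293,0],0.3],[[0,0,-0.281],[0.214,0.293,0],0.3],[[0,0,-0.281],[0.214,0.293,0],0.3],[[0,0,-0.281],[0.214,0.293,0],0.3],[[0,0,-0.281],[0.214,0.293,0],0.3],[[0,0,-0.281],[0.214,0.293,0],0.3],[[0,0,-0.281],[0.214,0.293,0],0.3],[[0,0,-0.281],[0.214,0.293,0],0.3],[[0,0,-0.281],[0.214,0.293,0],0.3],[[0,0,-0.281],[0.214,0.293,0],0.3],[[0,0,-0.281],[0.214,0.293,0],0.3],[[0,0,-0.281],[0.214,0.293,0],0.3],[[0,0,-0.281],[0.214,0.293,0],0.3],[[0,0,-0.281],[0.214,0.293,0],0.3]]'
python3 - <<'E'
from h import *
rows(ta(.024,0,.18),91.5);rows(ta(.024,0,.057),91.5)
E
```

```text
time_s: 36.2
position: [0.655, -0.0576, 0.18]
tcp_rot: [[-0.024, 1.0, -0.003], [1.0, 0.024, 0.001], [0.001, -0.003, -1.0]]
contact_force: [-0.1, -0.7, -1.0]
grip_width: 0.0461
finger_force: 62.5
shift [ 0.0006  0.0026 -0.    ] dist 0.002 turn [-0.0005 -0.0001 -0.0004]
shift [0.0005 0.0031 0.164 ] dist 0.123 turn [-0.0005 -0.0001 -0.0004]
```

```bash
python3 -m creep '[[[0,0,0],[0,0.001,0.06],0.3],[[0,0,0],[0,0.001,0.11],0.3],[[0,0,0],[0,0.001,0.145],0.3],[[0,0,0],[0,0.001,0.158],0.3],[[0,0,0],[0,0.001,0.164],0.3],[[0,0,0],[0,0.001,0.164],0.3]]'
python3 -m creep '[[[0,0,0],[0,0,0],-0.5],[[0,0,0],[0,0,0],-0.5],[[0,0,0],[0,0,0],-0.5],[[0,0,0],[0,0,0],-0.5],[[0,0,0],[0,0,0],-0.5],[[0,0,0],[0,0,-0.06],-0.5],[[0,0,0],[0,0,-0.12],-0.5],[[0,0,0],[0,0,-0.18],-0.5],[[0,0,0],[0,-0.06,-0.24],-1],[[0,0,0],[0,-0.1,-0.28],-1],[[0,0,0],[0,-0.1,-0.28],-1],[[0,0,0],[0,-0.1,-0.28],-1]]'
python3 - <<'E'
from h import *
print(get_obs()["joint_positions"].round(1));im,c=snap("wrist","w12")
E
```

```text
time_s: 36.8
position: [0.6574, -0.0573, 0.0593]
tcp_rot: [[-0.026, 1.0, 0.001], [1.0, 0.026, 0.0], [0.0, 0.001, -1.0]]
contact_force: [0.5, -0.7, -0.8]
grip_width: 0.0459
finger_force: 62.5
time_s: 38.0
position: [0.5821, -0.0597, 0.2704]
tcp_rot: [[-0.026, 1.0, 0.003], [1.0, 0.026, -0.002], [-0.002, 0.003, -1.0]]
contact_force: [1.2, -0.1, -0.2]
grip_width: 0.0853
finger_force: 0.0
[ 48.3  22.6 -57.8  96.2  20.1  72.2 -12.3]
```

View pics/w12.png

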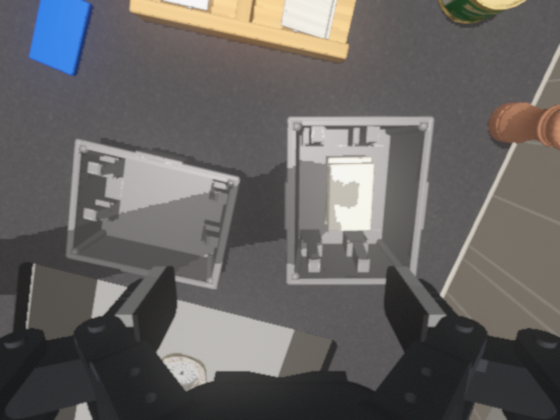

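All four coasters are in the deep tote, at (350,190). The shallow tote's corners are at (80,143), (238,180), (215,288) and (68,255), with the posts' near-wall side toward +Y. I measure both totes.

```bash
python3 - <<'E'
from h import *
pB,bB=quadfit("w12",[(79,141),(239,180),(216,289),(67,255)],.05)   # 0->1 = +x
pA,bA=quadfit("w12",[(289,283),(289,119),(433,119),(416,284)],.08) # 0->1 = +x
_,c2=load("w2");_,c=load("w12")
a2=[(228.4,212.4),(200.5,72.8)] and quadfit("w2",[(396,188),(228,212),(201,73),(388,43)],.08)[0]
for i,q in enumerate(a2): print("A",tri([(c,pA[i]),(c2,q)]))
b2=quadfit("w2",[(283,366),(296,239),(412,248),(387,373)],.05)[0]
for i,q in zip((0,1,2,3),b2): print("B",tri([(c,pB[i]),(c2,q)]))
E
```

```text
w12 0.05 [[75.5, 138.60000610351562], [239.3000030517578, 177.39999389648438], [215.8000030517578, 288.70001220703125], [65.5999984741211, 256.6000061035156]] sides [133.7 169.5 133.8 170.4] ctr [ 0.4432 -0.1088  0.05  ] yaw01 -12.2
w12 0.08 [[286.6000061035156, 283.3999938964844], [287.6000061035156, 117.0], [433.1000061035156, 116.9000015258789], [416.0, 284.0]] sides [136.2 169.2 133.4 170.2] ctr [ 0.6576 -0.0811  0.08  ] yaw01 91.9
w2 0.08 [[396.8999938964844, 188.10000610351562], [228.39999389648438, 212.39999389648438], [200.5, 72.80000305175781], [388.29998779296875, 42.0]] sides [133.5 169.1 133.1 169.2] ctr [ 0.6575 -0.0811  0.08  ] yaw01 91.5
A (array([ 0.59250822, -0.16792094,  0.07850349]), np.float64(0.00011674466205940417))
A (array([0.58819586, 0.00195685, 0.07812148]), np.float64(6.091905462225712e-05))
A (array([0.72192974, 0.00540648, 0.07879416]), np.float64(4.169081890293485e-05))
A (array([ 0.72595692, -0.16205047,  0.08543658]), np.float64(0.0003576076987501263))
w2 0.05 [[281.3999938964844, 365.1000061035156], [296.3999938964844, 238.1999969482422], [412.8999938964844, 249.10000610351562], [387.3999938964844, 373.3999938964844]] sides [134.5 170.5 132.4 169.7] ctr [ 0.4434 -0.1096  0.05  ] yaw01 -12.3
B (array([ 0.37403689, -0.0256923 ,  0.0491148 ]), np.float64(8.128931697433877e-06))
B (array([ 0.53940258, -0.06280446,  0.04469859]), np.float64(0.0004457356775845786))
B (array([ 0.51234903, -0.19190611,  0.0506703 ]), np.float64(0.00012290371279940492))
B (array([ 0.34394383, -0.15750974,  0.04758604]), np.float64(0.0002510008468144183))
```

```bash
python3 - <<'E'
from h import *
o=get_obs();_,c=load("w12")
print("wall base",plane(c,(440,290),0).round(3),plane(c,(550,60),0).round(3))
rows([.4295,-.1727,.15],167.75);rows([.4295,-.1727,.03],167.75)
E
```

```text
wall base [ 0.797 -0.215 -0.   ] [0.874 0.067 0.   ]
shift [-0.1447 -0.2072  0.1584] dist 0.224 turn [-0.      0.0003 -0.2119]
shift [-0.1445 -0.2073  0.3184] dist 0.305 turn [-0.      0.0003 -0.2119]
```

```bash
python3 -m creep '[[[0,0,-0.212],[-0.145,-0.207,0.04],0.06],[[0,0,-0.212],[-0.145,-0.207,0.08],0.06],[[0,0,-0.212],[-0.145,-0.207,0.1],0.06],[[0,0,-0.212],[-0.145,-0.207,0.15],0.06],[[0,0,-0.212],[-0.145,-0.207,0.17],0.06],[[0,0,-0.212],[-0.145,-0.207,0.17],0.06],[[0,0,-0.212],[-0.145,-0.207,0.17],0.06],[[0,0,-0.212],[-0.145,-0.207,0.17],0.06],[[0,0,-0.212],[-0.145,-0.207,0.17],0.06],[[0,0,-0.212],[-0.145,-0.207,0.17],0.06],[[0,0,-0.212],[-0.145,-0.207,0.17],0.06],[[0,0,-0.212],[-0.145,-0.207,0.17],0.06]]'
python3 - <<'E'
from h import *
print(get_obs()["joint_positions"].round(1));im,c=snap("wrist","w13")
rows([.4295,-.1727,.03],167.75)
x=np.deg2rad(-12.25);X=np.array([np.cos(x),np.sin(x),0]);Y=np.array([-np.sin(x),np.cos(x),0])
for i,j in((1,1),(-1,1),(1,-1),(-1,-1)): print(proj(c,np.array([.4433,-.1092,.05])+i*.084*X+j*.066*Y).round(0))
print("tab",[proj(c,np.array([.4433,-.1092,.05])+i*.025*X-.07*Y).round(0).tolist() for i in(-1,1)])
cv2.imwrite("pics/w13c.png",im[:,:,::-1])
E
```

```text
time_s: 39.25
position: [0.4295, -0.172, 0.1407]
tcp_rot: [[-0.977, 0.213, -0.0], [0.213, 0.977, 0.001], [0.001, 0.001, -1.0]]
contact_force: [-0.2, 0.3, -0.4]
grip_width: 0.0399
finger_force: 0.0
[ 80.7  23.9 -72.5 118.8  27.5  56.8  71.5]
shift [-1.000e-04 -9.000e-04  1.479e-01] dist 0.111 turn [ 0.0001 -0.0001 -0.    ]
[451. 319.]
[487.  84.]
[277. 319.]
[276.  84.]
tab [[270.0, 177.0], [271.0, 246.0]]
```

View pics/w13c.png

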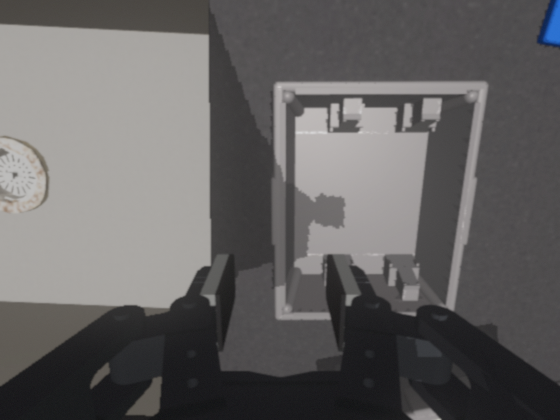

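The shallow tote sits where predicted (corners at 276-487, 84-319). Go down and pinch the tab.

```bash
python3 -m creep '[[[0,0,0],[0,-0.001,0.05],0.06],[[0,0,0],[0,-0.001,0.09],0.06],[[0,0,0],[0,-0.001,0.12],0.06],[[0,0,0],[0,-0.001,0.14],0.06],[[0,0,0],[0,-0.001,0.148],0.06],[[0,0,0],[0,-0.001,0.148],0.06]]'
python3 -m creep '[[[0,0,0],[0,0,0],1],[[0,0,0],[0,0,0],1],[[0,0,0],[0,0,0],1],[[0,0,0],[0,0,0],1],[[0,0,0],[0,0,0],1],[[0,0,0],[0,0,0],1]]'
```

```text
time_s: 39.9
position: [0.4291, -0.1728, 0.0298]
tcp_rot: [[-0.977, 0.211, -0.001], [0.211, 0.977, 0.0], [0.001, 0.0, -1.0]]
contact_force: [0.0, -0.9, 0.4]
grip_width: 0.0403
finger_force: 0.0
time_s: 40.5
position: [0.4304, -0.1737, 0.0314]
tcp_rot: [[-0.977, 0.212, 0.002], [0.212, 0.977, -0.001], [-0.002, -0.001, -1.0]]
contact_force: [-0.9, -0.9, 5.7]
grip_width: 0.0109
finger_force: 58.8
```

```bash
python3 -m creep '[[[0,0,0],[0,0,-0.02],1],[[0,0,0],[0,0,-0.05],1],[[0,0,0],[0,0,-0.09],1],[[0,0,0],[0,0,-0.13],1],[[0,0,0],[0,0,-0.17],1],[[0,0,0],[0,0,-0.21],1],[[0,0,0],[0,0,-0.21],1],[[0,0,0],[0,0,-0.21],1]]'
python3 - <<'E'
from h import *
snap("wrist","w14")
rows(ta(0,.065,.2),91.7);rows(ta(0,.065,.1),91.7)
# where is the held tote's rim relative to tool? far rim corners expected at same pixels as before lift if not tilted
im,c=load("w14");g=cv2.cvtColor(im,cv2.COLOR_BGR2GRAY)
R=np.array(get_obs()["tcp_rot"]);p=get_obs()["position"]
for i,j in((-1,1),(1,1),(1,-1),(-1,-1)):
    # tote frame: +x = -tool x, +y = tool y ; TCP at y=-65,z=30
    X=p+R@np.array([-i*.084,(j*.066+.065),-(.05-.0314)]); q=proj(c,X)
    s=cv2.cornerSubPix(g,np.float32(q).reshape(1,1,2).copy(),(6,6),(-1,-1),(3,30,.01)).ravel();print(q.round(1),s.round(1))
E
```

```text
time_s: 41.3
position: [0.429, -0.1735, 0.1877]
tcp_rot: [[-0.977, 0.211, -0.0], [0.211, 0.977, -0.002], [-0.0, -0.002, -1.0]]
contact_force: [0.1, -0.3, -3.3]
grip_width: 0.0107
finger_force: 57.7
shift [-0.1888  0.1641 -0.0181] dist 0.188 turn [-3.000e-04 -2.000e-04  2.114e-01]
shift [-0.189   0.1642  0.1152] dist 0.207 turn [-3.000e-04 -2.000e-04  2.114e-01]Traceback (most recent call last):
  File "<stdin>", line 10, in <module>
cv2.error: OpenCV(4.12.0) /io/opencv/modules/imgproc/src/cornersubpix.cpp:99: error: (-215:Assertion failed) Rect(0, 0, src.cols, src.rows).contains(cT) in function 'cornerSubPix'
```

```bash
cat >> h.py <<'E'
def held(name,dz=.0314):
    im,c=load(name);g=cv2.cvtColor(im,cv2.COLOR_BGR2GRAY);o=get_obs();R=o["tcp_rot"];p=o["position"];Q=[]
    for i,j in((-1,1),(1,1),(1,-1),(-1,-1)):
        X=p+R@np.array([-i*.084,(j*.066+.065),-(.05-dz)]); q=proj(c,X)
        if 8<q[0]<550 and 8<q[1]<410:
            s=cv2.cornerSubPix(g,np.float32(q).reshape(1,1,2).copy(),(6,6),(-1,-1),(3,30,.01)).ravel();print(i,j,q.round(1),s.round(1))
            t,d=ray(c,s);w=plane(c,s,X[2]);print("   tool-frame offset mm",(R.T@(w-X)*1e3).round(1))
        else: print(i,j,q.round(0),"out")
E
python3 -c "
from h import *
held('w14')"
```

```text
-1 1 [677.  60.] out
1 1 [562. 453.] out
1 -1 [276. 452.] out
-1 -1 [274.8  60.6] [271.9  58.8]
   tool-frame offset mm [ 0.5 -0.9  0. ]
```

```bash
python3 -m creep '[[[0,0,0.03],[-0.02,0.017,-0.018],1],[[0,0,0.055],[-0.05,0.04,-0.018],1],[[0,0,0.08],[-0.08,0.065,-0.018],1],[[0,0,0.105],[-0.11,0.09,-0.018],1],[[0,0,0.13],[-0.14,0.115,-0.018],1],[[0,0,0.155],[-0.16,0.14,-0.018],1],[[0,0,0.18],[-0.175,0.155,-0.018],1],[[0,0,0.2],[-0.185,0.162,-0.018],1],[[0,0,0.2114],[-0.189,0.164,-0.018],1],[[0,0,0.2114],[-0.189,0.164,-0.018],1],[[0,0,0.2114],[-0.189,0.164,-0.018],1],[[0,0,0.2114],[-0.189,0.164,-0.018],1]]'
python3 - <<'E'
from h import *
rows(ta(0,.065,.1),91.7)
for n,m in(("top","t2"),("scene","s2"),("wrist","w15")): snap(n,m)
held("w15")
o=get_obs();R=o["tcp_rot"];p=o["position"]
P=[]
for n in("t2","s2"):
    im,c=load(n);g=cv2.cvtColor(im,cv2.COLOR_BGR2GRAY)
    for i,j in((-1,1),(1,1)):
        X=p+R@np.array([-i*.084,j*.066+.065,-(.05-.0314)]);q=proj(c,X)
        s=cv2.cornerSubPix(g,np.float32(q).reshape(1,1,2).copy(),(4,4),(-1,-1),(3,30,.01)).ravel();print(n,i,j,X.round(3),q.round(1),s.round(1));P.append((c,s))
for k in(0,1): print(tri([P[k],P[k+2]]))
E
```

```text
time_s: 42.55
position: [0.5928, -0.0829, 0.2]
tcp_rot: [[-0.032, 0.999, -0.003], [0.999, 0.032, 0.0], [0.0, -0.002, -1.0]]
contact_force: [0.2, 0.7, -1.3]
grip_width: 0.0107
finger_force: 57.9
shift [ 0.000e+00 -1.000e-04  1.334e-01] dist 0.1 turn [-0.0004 -0.      0.0003]
-1 1 [680.  66.] out
1 1 [565. 458.] out
1 -1 [278. 458.] out
-1 -1 [276.8  66.3] [276.8  66.3]
   tool-frame offset mm [-0.  0. -0.]
t2 -1 1 [0.722 0.005 0.219] [354.  152.6] [353.4 152.7]
t2 1 1 [ 0.727 -0.163  0.219] [419.9 151. ] [419.9 151.3]
s2 -1 1 [0.722 0.005 0.219] [397.1 177.7] [397.1 177.7]
s2 1 1 [ 0.727 -0.163  0.219] [469.4 230.9] [467.8 233.4]
(array([0.72219155, 0.00577313, 0.21845243]), np.float64(0.0006089356587950105))
(array([ 0.72645817, -0.1639722 ,  0.21352151]), np.float64(0.0011786725966949506))
```

The held tote is level to within about 3 mm and lined up over A within about 1 mm. Lowering.

```bash
python3 -m creep '[[[0,0,0],[0,0,0.03],1],[[0,0,0],[0,0,0.06],1],[[0,0,0],[0,0,0.08],1],[[0,0,0],[0,0,0.095],1],[[0,0,0],[0,0,0.105],1],[[0,0,0],[0,0,0.113],1],[[0,0,0],[0,0,0.12],1],[[0,0,0],[0,0,0.124],1],[[0,0,0],[0,0,0.124],1]]'
python3 -m creep '[[[0,0,0],[0,0,0.003],1],[[0,0,0],[0,0,0.006],1],[[0,0,0],[0,0,0.009],1],[[0,0,0],[0,0,0.009],1],[[0,0,0],[0,0,0.009],1]]'
```

```text
time_s: 43.6
position: [0.5939, -0.0827, 0.1082]
tcp_rot: [[-0.03, 1.0, -0.0], [1.0, 0.03, 0.0], [0.0, -0.0, -1.0]]
contact_force: [-0.8, 1.2, -2.0]
grip_width: 0.0106
finger_force: 57.8
time_s: 44.1
position: [0.5941, -0.0827, 0.1018]
tcp_rot: [[-0.03, 1.0, 0.0], [1.0, 0.03, -0.0], [-0.0, 0.0, -1.0]]
contact_force: [-0.2, -0.5, -0.9]
grip_width: 0.0108
finger_force: 59.4
```

```bash
python3 -m creep '[[[0,0,0],[0,0,0.002],1],[[0,0,0],[0,0,0.004],1],[[0,0,0],[0,0,0.005],1],[[0,0,0],[0,0,0.005],1]]'
```

```text
time_s: 44.5
position: [0.5934, -0.0826, 0.0996]
tcp_rot: [[-0.03, 1.0, -0.002], [1.0, 0.03, -0.002], [-0.002, -0.002, -1.0]]
contact_force: [-8.4, -0.4, 9.8]
grip_width: 0.0109
finger_force: 70.1
```

It landed at an underside of about 68 mm. Release, lift and measure.

```bash
python3 -m creep '[[[0,0,0],[0,0,0],0.06],[[0,0,0],[0,0,0],0.06],[[0,0,0],[0,0,0],0.06],[[0,0,0],[0,0,0],0.06],[[0,0,0],[0,0,-0.04],0.06],[[0,0,0],[0,0,-0.08],0.06],[[0,0,0],[0,0,-0.13],0.06],[[0,0,0],[0,-0.05,-0.2],0.06],[[0,0,0],[0,-0.1,-0.26],0.06],[[0,0,0],[0,-0.1,-0.26],0.06],[[0,0,0],[0,-0.1,-0.26],0.06]]'
python3 - <<'E'
from h import *
snap("wrist","w16");snap("top","t3");snap("scene","s3")
_,c=load("w16")
base=[ta(*q) for q in((-.084,.066,.118),(.084,.066,.118),(.084,-.066,.118),(-.084,-.066,.118))]
print(np.round([proj(c,x) for x in base],1).tolist())
quadfit("w16",[proj(c,x) for x in base],.118,6)
_,ct=load("t3");_,cs=load("s3")
P={}
for n,cc in(("w16",c),("t3",ct),("s3",cs)):
    im,_=load(n);g=cv2.cvtColor(im,cv2.COLOR_BGR2GRAY)
    for i,x in enumerate(base):
        q=proj(cc,x);w=6 if n=="w16" else 3
        if 8<q[0]<550 and 8<q[1]<410: P.setdefault(i,[]).append((cc,cv2.cornerSubPix(g,np.float32(q).reshape(1,1,2).copy(),(w,w),(-1,-1),(3,30,.01)).ravel()))
for i in P: print(i,base[i].round(4),len(P[i]),tri(P[i][:]))
E
```

```text
time_s: 45.6
position: [0.5197, -0.085, 0.296]
tcp_rot: [[-0.029, 1.0, 0.005], [1.0, 0.029, -0.004], [-0.004, 0.005, -1.0]]
contact_force: [0.5, 0.3, 0.3]
grip_width: 0.0403
finger_force: 0.0
[[350.7, 267.4], [362.3, 90.1], [514.6, 90.6], [482.5, 267.5]]
w16 0.118 [[349.70001220703125, 264.8999938964844], [362.29998779296875, 91.0999984741211], [515.0999755859375, 92.9000015258789], [480.1000061035156, 270.70001220703125]] sides [131.5 164.5 132.8 169.7] ctr [ 0.657 -0.082  0.118] yaw01 90.9
0 [ 0.5937 -0.1668  0.118 ] 3 (array([ 0.59222743, -0.16903507,  0.11303744]), np.float64(0.005562414273146355))
1 [0.5893 0.0011 0.118 ] 3 (array([0.58888559, 0.00248003, 0.1159554 ]), np.float64(0.0036007228974749383))
2 [0.7213 0.0046 0.118 ] 3 (array([0.72193107, 0.00177903, 0.12018321]), np.float64(0.004148823209936561))
3 [ 0.7257 -0.1633  0.118 ] 3 (array([ 0.72562688, -0.16652955,  0.11974288]), np.float64(0.004350013362605743))
```

```bash
python3 -m creep '[[[0,0,0],[0,0.07,-0.02],0.06],[[0,0,0],[0,0.14,-0.02],0.06],[[0,0,0],[-0.03,0.16,-0.02],0.06],[[0,0,0],[-0.03,0.16,-0.02],0.06],[[0,0,0],[-0.03,0.16,-0.02],0.06],[[0,0,0],[-0.03,0.16,-0.02],0.06]]'
python3 - <<'E'
from h import *
snap("wrist","w17")
base=[ta(*q) for q in((-.084,.066,.118),(.084,.066,.118),(.084,-.066,.118),(-.084,-.066,.118))]
P={}
for n in("w16","w17"):
    im,c=load(n);g=cv2.cvtColor(im,cv2.COLOR_BGR2GRAY)
    p0=np.float32([proj(c,x) for x in base]);p,b=quadfit(n,p0,.118,5)
    for i in range(4): P.setdefault(i,[]).append((c,p[i]))
for i in P: print(i,tri(P[i]))
E
```

```text
time_s: 46.35
position: [0.6388, -0.1025, 0.3062]
tcp_rot: [[-0.032, 0.999, -0.003], [1.0, 0.032, 0.002], [0.002, -0.003, -1.0]]
contact_force: [0.3, 0.8, 0.3]
grip_width: 0.04
finger_force: 0.0
w16 0.118 [[349.79998779296875, 265.1000061035156], [362.70001220703125, 90.9000015258789], [515.0, 92.9000015258789], [481.29998779296875, 270.70001220703125]] sides [132.7 164.8 132.3 169.6] ctr [ 0.6574 -0.082   0.118 ] yaw01 91.0
w17 0.118 [[233.8000030517578, 245.10000610351562], [227.89999389648438, 69.0], [379.20001220703125, 69.5999984741211], [365.5, 248.89999389648438]] sides [133.1 166.  132.9 169.4] ctr [ 0.658  -0.0829  0.118 ] yaw01 91.5
0 (array([ 0.59340933, -0.16733573,  0.11401241]), np.float64(0.0010250208177902916))
1 (array([ 5.89517585e-01, -2.12491634e-04,  1.18352971e-01]), np.float64(0.0006876646020033731))
2 (array([0.72234923, 0.00280318, 0.11749186]), np.float64(2.2926643805174306e-05))
3 (array([ 0.72795853, -0.16859091,  0.11373744]), np.float64(0.00028979337877147685))
```

```bash
python3 -c "
from cell import *
print(close_job())"
```

```text
the job is handed in; nothing more can be done
None
```

I laid all four coasters present in the deep tote, set the shallow tote on its shoulders half-turned and level within measuring error, and handed the job in without seeing a verdict.

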